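# Wring a gauge stack and set the sine bar to 30 degrees

### The job

Set up the 30 degree master for checking weld bevels: first wring the 20 mm gauge block onto the 30 mm one standing on the surface plate, by laying it on overlapping only part of the way and sliding it across, faces kept together, until the two are square and flush; never lower it straight down on top or lift it off again. Then lift the sine bar clear, turn it to its slope in the air and lower it so that one roller rests across the middle of the stack and the other on the plate, and let go. Keep the lower block standing and leave the thinnest gauge block and the tape measure where they are.

Things in the scene. Friction and masses are not known exactly. Their poses are not given: they have to be found in the camera images.
- plate: Dark granite surface plate, 200 (x) x 300 (y) x 30 mm thick, fixed on the table on short rubber feet. Origin: centre of its underside, z = 0; the flat top is 30 mm above. Own x axis along the 200 mm side. Mind the pipe positioner to its right: a level bar 0.32 to 0.36 m above the table runs there from about x 0.20, y -0.23 to its post at x 0.50, y -0.36, whose head reaches 0.44 m.
- block30: Lower gauge block: plain steel block 24 x 24 mm and 30 mm tall with a small countersunk hole in the middle of the top, standing loose on the plate; about 0.12 kg. Origin: centre of its underside; x, y across its sides, z up.
- block20: Gauge block to be wrung on: same steel and 24 x 24 mm section, 20 mm tall, standing on the cork-faced board left of the plate (board top 10 mm above the table); about 0.08 kg. One of two blocks there, whose places may be swapped. Origin: centre of its underside. Its faces slide easily on those of the 30 mm block (friction about 0.2) but grip the plate well (about 0.6).
- block12: Third gauge block, 24 x 24 mm and only 12 mm tall, also standing on the cork-faced board, about 80 to 100 mm from the 20 mm one. Not needed: leave it where it is. Origin: centre of its underside.
- sine_bar: Steel sine bar, 122 (own x) x 25 (y) x 36 mm high, about 0.42 kg, lying level on the plate. Two 20 mm rollers, axes along y, 100 mm apart, sit under its notched ends. The body between (x from -40 to 40 mm) has flat sides from 16 to 36 mm above the roller bottoms and balances at its middle. Origin: midway between the rollers, level with their lowest points; z square to the flat top.
- roller_front (a point): Centre of the roller at the bar's own -x end (10 mm above its lowest point when level).
- roller_rear (a point): Centre of the roller at the bar's own +x end. The two ends are alike: either roller may go on the stack. With one roller on the 50 mm stack and the other on the plate the bar slopes 30 degrees.
- tape_measure: Bystander: tape measure lying on its side, 66 x 99 x 38 mm. Origin: centre of its underside.
Mind the look-alikes: they are no part of the job. What is shaped like the block30 but red is not meant.

How it is judged:
By the outcome, as a careful person would: the job done as asked, in the order asked, and still so for the second after the job is handed in, with the robot touching nothing.
It also fails if it takes over 72 s, if anything falls off the work surface, if the arm or the gripper's body presses on something with over 40 N, if the wrist force passes 120 N, or if a joint passes its speed limit or range.

### The arm

A 6-joint arm with a two-finger parallel gripper is mounted at the origin on a cart in front of the work surface, level with it; the furniture and walls round the work are solid. World frame = base frame: x ahead of the robot, y to its left, z up, the work surface at z = 0. Lengths are in m, angles in rad, forces in N, time in s.
With the tool pointing down it reaches from about 0.325 to 0.875 m from the base axis. Payload 4.4 kg.
Tool frame: the origin (TCP) lies midway between the tips of the shut fingers; the grasp point (between the pads) lies 19 mm behind it; z points along the fingers, y is the direction in which the jaws open and shut (so a half turn about z gives the same grasp; the last joint's range is limited). The gripper opens to 85 mm and grips with 20 to 120 N. Pads are 22 mm wide; open, the fingers measure 114 mm over their backs; the gripper's body (76 mm by 85 mm) begins 54 mm behind the grasp point. The pads swing forward as they close: fully open they stand 13 mm farther back than shut.
Start: joints at [-1.464, 0.207, 1.542, -0, 1.393, -0.15], TCP at [0.146, -0.556, 0.231] pointing down, gripper open.
Joint ranges: [-2.73, 2.73], [-0.86, 2.22], [0.23, 2.46], [-1.11, 4.25], [0.08, 2.63], [-2.82, 2.82]. Speed limits (rad/s): [2.79, 2.79, 3.14, 3.14, 3.14, 3.14].

### API

Orientations are given as a 3x3 rotation matrix whose columns are the frame's x, y, z axes.
In Python, from bench import status, viewer, ticket gives the robot as it stands.
- The arm moves only by the shell command python3 -m handwheel 'ROWS' [FORCE]. ROWS is JSON, a list of rows, each a list of 7 numbers: the opening in per cent of the stroke, from 0 (shut) to 100 (fully open), then the shift along the tool's x, y, z in m, then the turn, a rotation vector about the tool's x, y, z in degrees. A call has 1 to 5 rows; each row is the pose to reach, as a shift and turn from the pose commanded when the call began, along the tool's axes at that moment; what a row does not reach only later rows make up. A row lasts 1/12 s, in which the tool goes at most 41.7 mm and 7.16 degrees, less where a joint would pass 70% of its speed; a pose out of reach is approached as far as the arm can. A call with a gripper value outside its range is refused whole. The fingers move at their own pace and stop on an object; FORCE is the grip in N (left out, the last holds). Time passes only in rows, so rows that repeat a pose let the fingers close. It gives the time, the measured TCP pose, the force and the opening at its end, in the units of the state.
- status.state(): the state, without advancing time (a new reading comes with each control period).
- viewer.read_camera(name): name is "scene" or "top" or "wrist"; returns (picture, depth): 400x640x3 uint8, red, green, blue; 400x640 float32, m along the optical axis (not along the pixel's ray), 0 where there is no reading.
- viewer.get_calibration(name): a dict with "mtx" (3x3 intrinsics, pixels), "cam_to_world" (4x4, takes a point from camera to world coordinates). Camera axes: x right, y down, z forward; pixel columns grow to the right and rows downward; lengths in m; the calibration is good to about 2 mm. The wrist camera is an equidistant fisheye: a pixel r from the principal point sees the ray r / f radians off the axis. A picture is of the moment at which its call begins: read the wrist's pose just before it. get_calibration takes no time and is no camera call; for the wrist camera it gives the pose at the moment of the call.
- ticket.hand_in(): hands the job in, once; it reports no verdict.
The state is a dict: "time_s": time; "joints": joint angles; "joint_vel": joint speeds; "joint_torque": joint torques, N m; "position": TCP position; "tool_rot": TCP orientation; "ft_force": force on the tool from outside, world axes, zero at the start; "wrist_torque": the same for the moment, N m; "grip_width": finger opening in m.
Only numpy, scipy, OpenCV 4.12 (cv2) and the standard library are available. Lean on these libraries where they do the work, as an engineer would, in place of code of your own. Each camera call takes 0.05 s, during which the arm holds its last target.

## Working session

There is one attempt and no reset: what is moved stays moved. The work goes in short steps, Python scripts to look and compute and a shell command to move; the robot and the scene stay as the last step left them, time stands still between calls to the robot, and variables do not carry over. Pictures are saved under pics/ and viewed, and the job is handed in when it is done.

```bash
ls; mkdir -p pics; python3 - <<'E'
from bench import status, viewer
import cv2
s=status.state()
for k,v in s.items(): print(k,v)
for n in ["scene","top","wrist"]:
    c=viewer.get_calibration(n); print(n,c)
    p,d=viewer.read_camera(n)
    cv2.imwrite(f"pics/{n}0.png",p[:,:,::-1])
E
```

```text
pics
time_s 0.0
joints [-1.46452331e+00  2.07390989e-01  1.54298829e+00 -5.18970030e-06
  1.39350901e+00 -1.50455190e-01]
joint_vel [ 0.00018143 -0.00171946  0.00152477  0.00222719  0.00064743  0.00034102]
joint_torque [ 1.30949895e-03 -3.83029318e+01 -2.91596246e+01 -5.45899411e-05
  1.07224353e-02 -4.67749189e-06]
position [ 0.14593189 -0.55537377  0.23012596]
tool_rot [[ 9.67225728e-01  2.53917958e-01 -2.48584656e-04]
 [ 2.53917853e-01 -9.67223095e-01  2.28214225e-03]
 [ 3.39040079e-04 -2.27046678e-03 -9.99997365e-01]]
ft_force [ 0.01202362  1.17811702 -0.36209449]
wrist_torque [-0.0452854   0.00836512 -0.0122401 ]
grip_width 0.08518183930881675
scene {'mtx': array([[374.39792179,   0.        , 323.46475422],
       [  0.        , 374.39792179, 199.02663516],
       [  0.        ,   0.        ,   1.        ]]), 'cam_to_world': array([[-0.74498689, -0.27293107,  0.60868971,  0.05679859],
       [-0.66691137,  0.32519083, -0.67043281,  0.52197897],
       [-0.01495837, -0.90540574, -0.42428374,  0.43220031],
       [ 0.        ,  0.        ,  0.        ,  1.        ]])}
top {'mtx': array([[519.44474772,   0.        , 329.86785177],
       [  0.        , 519.44474772, 189.6045265 ],
       [  0.        ,   0.        ,   1.        ]]), 'cam_to_world': array([[-0.0075052 , -0.99625772,  0.08610592,  0.47668827],
       [-0.99990429,  0.00647602, -0.01222561, -0.03283335],
       [ 0.01162223, -0.08618943, -0.99621097,  1.08074797],
       [ 0.        ,  0.        ,  0.        ,  1.        ]])}
wrist {'mtx': array([[309.70691629,   0.        , 322.13638497],
       [  0.        , 309.70691629, 198.9933547 ],
       [  0.        ,   0.        ,   1.        ]]), 'cam_to_world': array([[ 0.25271681, -0.92900323, -0.27034649,  0.21474433],
       [-0.96753912, -0.24308615, -0.06911714, -0.53771264],
       [-0.00150744,  0.27903786, -0.96027892,  0.37301395],
       [ 0.        ,  0.        ,  0.        ,  1.        ]])}
```

View pics/top0.png

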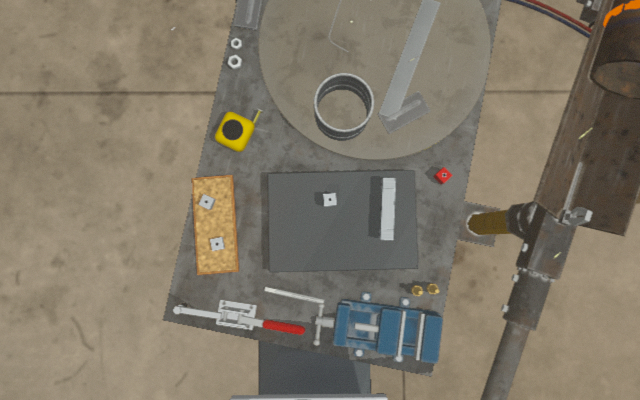

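View pics/scene0.png

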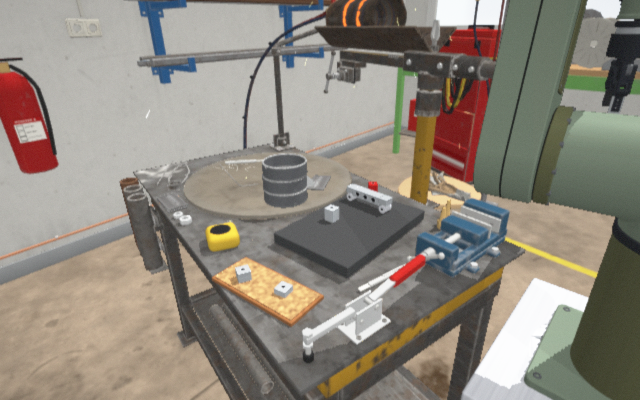

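View pics/wrist0.png

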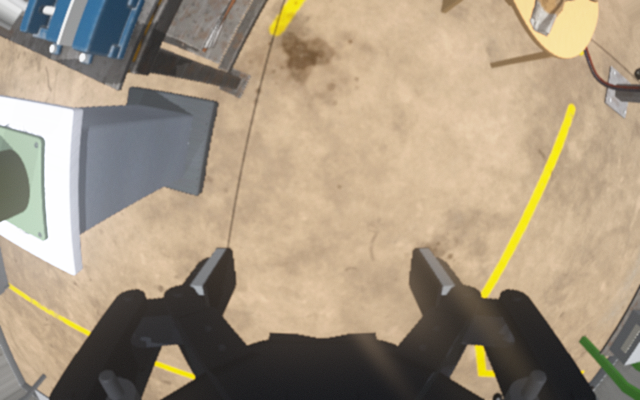

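The top view shows block30 at (330,199), the sine bar at (388,208), the board blocks at (206,202) and (217,244), the red decoy at (444,175) and the tape at (235,130). I'll measure these next.

```bash
cat > h.py <<'E'
import numpy as np, cv2
from bench import status, viewer
def ray(c,u,v,fish=False):
    K=c["mtx"];T=c["cam_to_world"]
    x=(u-K[0,2])/K[0,0];y=(v-K[1,2])/K[1,1]
    if fish:
        r=np.hypot(x,y); s=np.sin(r)/max(r,1e-9); d=np.array([x*s,y*s,np.cos(r)])
    else: d=np.array([x,y,1.])
    return T[:3,3],T[:3,:3]@d
def onz(c,u,v,z,fish=False):
    o,d=ray(c,u,v,fish); return o+d*(z-o[2])/d[2]
def dp(c,u,v,dep):
    o,d=ray(c,u,v); return o+d*dep
E
python3 - <<'E'
from h import *
p=cv2.imread("pics/top0.png"); 
a=cv2.resize(p[160:285,180:310],None,fx=6,fy=6,interpolation=cv2.INTER_NEAREST)[:600]
cv2.imwrite("pics/topA.png",cv2.resize(p[165:275,185:285],None,fx=5,fy=5,interpolation=cv2.INTER_CUBIC))
cv2.imwrite("pics/topB.png",cv2.resize(p[165:265,300:460],None,fx=5,fy=5,interpolation=cv2.INTER_CUBIC))
c=viewer.get_calibration("top")
_,d=viewer.read_camera("top")
for n,u,v in [("b1",206,198),("b2",217,240),("b30",330,195),("plate",300,250),("board",225,225),("table",250,150),("bar",388,200),("red",444,172),("tape",235,120)]:
    print(n,dp(c,u,v,d[v,u]).round(4))
E
```

```text
b1 [0.5523 0.2054 0.0276]
b2 [0.4673 0.1831 0.0232]
b30 [ 0.5541 -0.0455  0.0619]
plate [0.4461 0.0152 0.0308]
board [0.4977 0.1699 0.0093]
table [ 6.547e-01  1.209e-01 -4.000e-04]
bar [ 0.543  -0.1586  0.0695]
red [ 0.602  -0.2789  0.0304]
tape [0.7104 0.1465 0.0369]
```

```bash
sleep 1; ls pics
```

```text
scene0.png
top0.png
topA.png
topB.png
wrist0.png
```

View pics/topA.png

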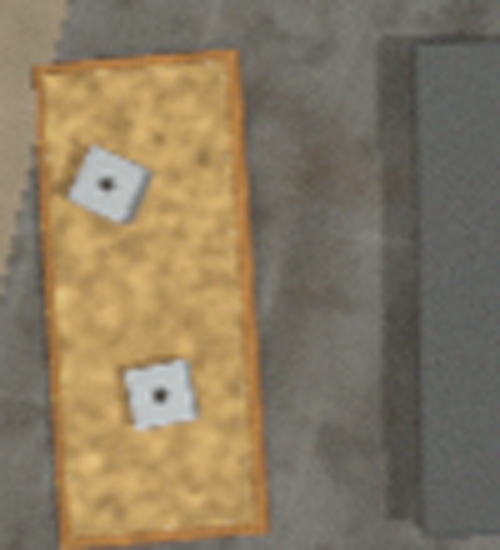

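View pics/topB.png

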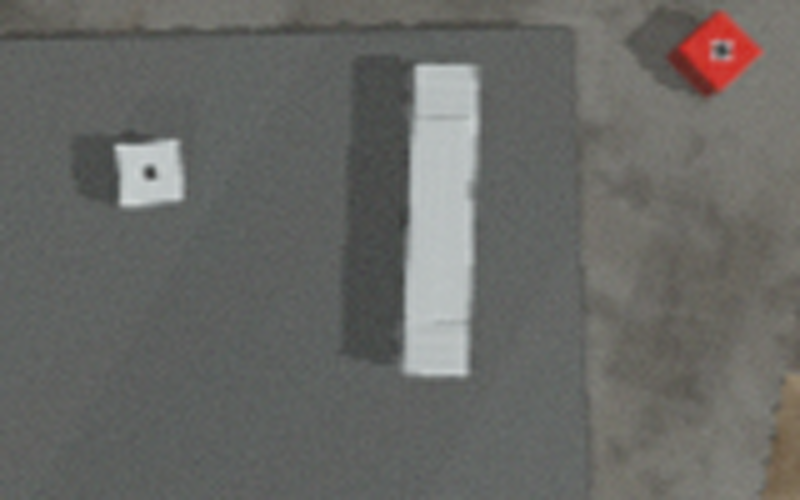

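```bash
python3 - <<'E'
from h import *
p=cv2.imread("pics/scene0.png")
cv2.imwrite("pics/scA.png",cv2.resize(p[170:330,200:440],None,fx=3.3,fy=3.3,interpolation=cv2.INTER_CUBIC))
c=viewer.get_calibration("top"); cs=viewer.get_calibration("scene")
_,d=viewer.read_camera("top")
for n,(a,b,e,f) in {"b1":(196,190,217,214),"b2":(206,232,228,256),"b30":(318,187,342,211)}.items():
    P=np.array([dp(c,u,v,d[v,u]) for v in range(b,f) for u in range(a,e)])
    h=np.histogram(P[:,2],np.arange(0,.08,.002)); print(n,[(round(x,3),k) for x,k in zip(h[1],h[0]) if k])
    m=P[:,2]>P[:,2].max()-.006
    print(P[m].mean(0), m.sum())
E
```

```text
b1 [(np.float64(0.004), np.int64(5)), (np.float64(0.006), np.int64(44)), (np.float64(0.008), np.int64(113)), (np.float64(0.01), np.int64(112)), (np.float64(0.012), np.int64(55)), (np.float64(0.014), np.int64(13)), (np.float64(0.016), np.int64(6)), (np.float64(0.018), np.int64(1)), (np.float64(0.02), np.int64(3)), (np.float64(0.022), np.int64(2)), (np.float64(0.024), np.int64(8)), (np.float64(0.026), np.int64(21)), (np.float64(0.028), np.int64(38)), (np.float64(0.03), np.int64(53)), (np.float64(0.032), np.int64(25)), (np.float64(0.034), np.int64(3))]
[ 0.47668827 -0.03283335  1.08074797] 2
b2 [(np.float64(0.004), np.int64(9)), (np.float64(0.006), np.int64(37)), (np.float64(0.008), np.int64(122)), (np.float64(0.01), np.int64(142)), (np.float64(0.012), np.int64(59)), (np.float64(0.014), np.int64(10)), (np.float64(0.016), np.int64(5)), (np.float64(0.018), np.int64(19)), (np.float64(0.02), np.int64(55)), (np.float64(0.022), np.int64(54)), (np.float64(0.024), np.int64(12)), (np.float64(0.026), np.int64(1))]
[ 0.47668827 -0.03283335  1.08074797] 3
b30 [(np.float64(0.024), np.int64(8)), (np.float64(0.026), np.int64(45)), (np.float64(0.028), np.int64(128)), (np.float64(0.03), np.int64(161)), (np.float64(0.032), np.int64(67)), (np.float64(0.034), np.int64(8)), (np.float64(0.038), np.int64(1)), (np.float64(0.044), np.int64(1)), (np.float64(0.046), np.int64(1)), (np.float64(0.048), np.int64(1)), (np.float64(0.052), np.int64(1)), (np.float64(0.054), np.int64(2)), (np.float64(0.056), np.int64(17)), (np.float64(0.058), np.int64(57)), (np.float64(0.06), np.int64(47)), (np.float64(0.062), np.int64(25)), (np.float64(0.064), np.int64(1))]
[ 0.47668827 -0.03283335  1.08074797] 5
```

Depth puts the far board block (206,202) at z≈0.030, so it is block20. The near one reads 0.022, so it is block12. Next I'll measure outlines of the tops.

```bash
cat >> h.py <<'E'
def rect(img,c,box,z,thr,name=None,fish=False,minA=20):
    a,b,e,f=box
    g=cv2.resize(cv2.cvtColor(img[b:f,a:e],cv2.COLOR_BGR2HSV),None,fx=8,fy=8,interpolation=cv2.INTER_CUBIC)
    m=((g[:,:,2]>thr)&(g[:,:,1]<60)).astype(np.uint8)
    m=cv2.morphologyEx(m,cv2.MORPH_CLOSE,np.ones((9,9)))
    cn,_=cv2.findContours(m,cv2.RETR_EXTERNAL,cv2.CHAIN_APPROX_NONE)
    k=max(cn,key=cv2.contourArea)[:,0]
    u=(k[:,0]+.5)/8-.5+a; v=(k[:,1]+.5)/8-.5+b
    W=np.array([onz(c,x,y,z,fish)[:2] for x,y in zip(u,v)])
    r=cv2.minAreaRect((W*1000).astype(np.float32))
    if name:
        o=cv2.resize(img[b:f,a:e],None,fx=8,fy=8,interpolation=cv2.INTER_CUBIC)
        cv2.drawContours(o,[k[:,None]],-1,(0,0,255),1); cv2.imwrite(name,o[:600,:800])
    return r
E
python3 - <<'E'
from h import *
c=viewer.get_calibration("top")
p=cv2.imread("pics/top0.png")
for n,b,z in [("b20",(190,185,222,218),.03),("b12",(202,228,232,258),.022),("b30",(314,185,346,213),.06),("bar",(370,170,405,245),.066)]:
  for t in (150,170,190): print(n,t,rect(p,c,b,z,t,f"pics/r_{n}_{t}.png"))
E
python3 -c "
import cv2,numpy as np
print([cv2.imread(f'pics/r_{n}_170.png').shape for n in ('b20','b30','bar')])"
```

```text
b20 150 ((544.9473876953125, 204.02406311035156), (27.501989364624023, 25.31397819519043), 65.09794616699219)
b20 170 ((545.29150390625, 204.98965454101562), (24.215545654296875, 25.106491088867188), 65.50123596191406)
b20 190 ((544.5436401367188, 203.9621124267578), (20.205303192138672, 20.61115264892578), 60.551727294921875)
b12 150 ((460.3347473144531, 183.5518798828125), (25.40941619873047, 27.1057186126709), 11.009560585021973)
b12 170 ((460.0904235839844, 184.0804443359375), (25.7611083984375, 25.464433670043945), 12.775834083557129)
b12 190 ((459.3913269042969, 184.43310546875), (24.001169204711914, 23.454345703125), 10.626587867736816)
b30 150 ((545.8739013671875, -44.541847229003906), (24.937633514404297, 25.44377326965332), 4.766993522644043)
b30 170 ((545.9304809570312, -44.501590728759766), (24.009004592895508, 24.432775497436523), 4.874760627746582)
b30 190 ((546.0128784179688, -44.23373794555664), (22.861841201782227, 22.932058334350586), 4.99506950378418)
bar 150 ((526.7042236328125, -158.4213409423828), (25.894054412841797, 122.41361999511719), 86.6225357055664)
bar 170 ((526.69921875, -158.4325714111328), (24.767854690551758, 121.34474182128906), 86.7756118774414)
bar 190 ((526.771728515625, -158.41856384277344), (22.827625274658203, 120.14025115966797), 86.52072143554688)
[(264, 256, 3), (224, 256, 3), (600, 280, 3)]
```

```bash
python3 - <<'E'
import cv2,numpy as np
a=[cv2.imread(f'pics/r_{n}_170.png') for n in ('b20','b30','bar')]
H=600
a=[cv2.copyMakeBorder(x,0,H-x.shape[0],0,0,cv2.BORDER_CONSTANT) for x in a]
cv2.imwrite("pics/cmp.png",np.hstack(a)[:, :792])
E
```

```text
(no output)
```

View pics/cmp.png

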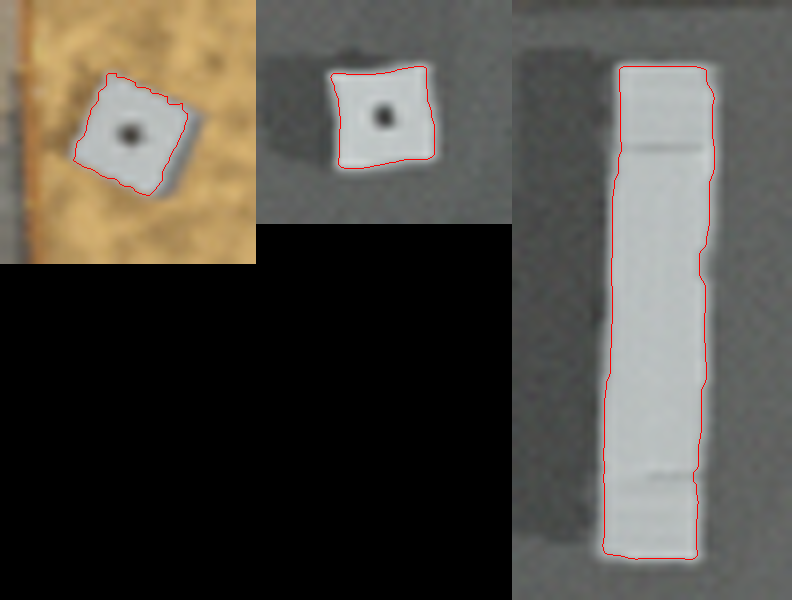

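View pics/scA.png

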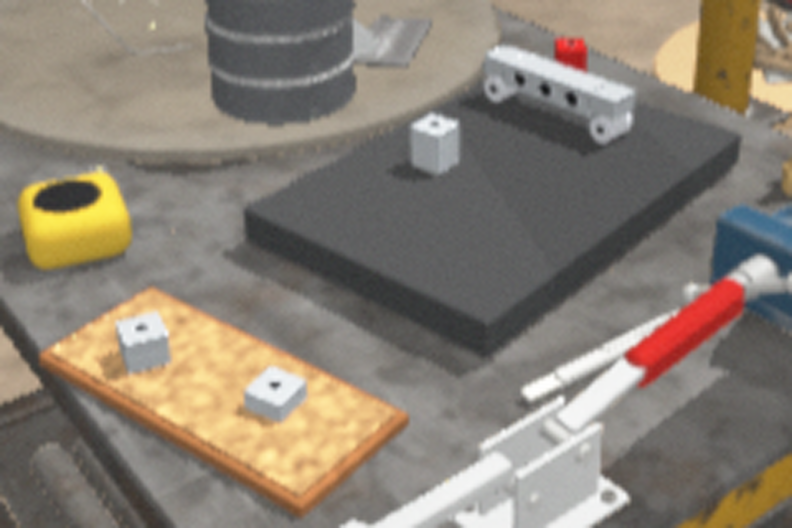

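The scene view agrees: on the board, the far block is taller (block20). First move is a straight lift, to get above the positioner bar and head.

```bash
cat >> h.py <<'E'
def go(x,y,z,yaw=None,s=None):
    """tool-axis shift (m) and turn (deg) to reach world pose, tool pointing down with tool-x at yaw"""
    s=s or status.state(); R=np.array(s["tool_rot"]); p=np.array(s["position"])
    sh=R.T@(np.array([x,y,z])-p)
    if yaw is None: t=np.zeros(3)
    else:
        a=np.radians(yaw); G=np.array([[np.cos(a),np.sin(a),0],[np.sin(a),-np.cos(a),0],[0,0,-1]])
        t=np.degrees(cv2.Rodrigues(R.T@G)[0].ravel())
    print("shift",sh.round(4),"turn",t.round(2)); return sh,t
def st():
    s=status.state(); R=s["tool_rot"]
    print("t",round(s["time_s"],2),"p",np.round(s["position"],4),"yaw",round(float(np.degrees(np.arctan2(R[1][0],R[0][0]))),2),"z",np.round(np.array(R)[:,2],4),"F",np.round(s["ft_force"],1),"w",round(s["grip_width"],4),"q",np.round(s["joints"],2))
    return s
E
python3 -m handwheel '[[100,0,0,-0.04,0,0,0],[100,0,0,-0.08,0,0,0],[100,0,0,-0.12,0,0,0],[100,0,0,-0.16,0,0,0],[100,0,0,-0.2,0,0,0]]'
python3 -m handwheel '[[60,0,0,-0.04,0,0,0],[60,0,0,-0.08,0,0,0],[60,0,0,-0.1,0,0,0]]'
python3 - <<'E'
from h import *
st(); go(.545,.05,.5,-25); go(.545,.205,.25,-25)
E
```

```text
time_s: 0.67
position: [0.146, -0.5557, 0.4331]
tool_rot: [[0.967, 0.254, -0.0], [0.254, -0.967, 0.0], [0.0, -0.0, -1.0]]
ft_force: [-0.1, -1.3, 0.6]
grip_width: 0.0855
time_s: 0.92
position: [0.1461, -0.5563, 0.5376]
tool_rot: [[0.967, 0.254, 0.001], [0.254, -0.967, -0.009], [-0.001, 0.009, -1.0]]
ft_force: [-0.9, -0.3, 1.1]
grip_width: 0.0523
t 0.92 p [ 0.1461 -0.5563  0.5376] yaw 14.71 z [ 9.0e-04 -8.6e-03 -1.0e+00] F [-0.9 -0.3  1.1] w 0.0523 q [-1.46  0.16  0.98 -0.    1.99 -0.15]
shift [ 0.5399 -0.4854  0.0327] turn [ 0.5  -0.1  39.71]
shift [ 0.5796 -0.6375  0.2813] turn [ 0.5  -0.1  39.71]
```

```bash

python3 -m handwheel '[[60,0.03,-0.027,0,0,0,0],[60,0.06,-0.054,0,0,0,0],[60,0.09,-0.081,0,0,0,0],[60,0.12,-0.108,0,0,0,0],[60,0.15,-0.135,0,0,0,0]]' | grep -E "time|pos"
python3 -m handwheel '[[60,0.03,-0.027,0,0,0,0],[60,0.06,-0.054,0,0,0,0],[60,0.09,-0.081,0,0,0,0],[60,0.12,-0.108,0,0,0,0],[60,0.15,-0.135,0,0,0,0]]' | grep -E "time|pos"
python3 -m handwheel '[[60,0.03,-0.027,0,0,0,0],[60,0.06,-0.054,0,0,0,0],[60,0.09,-0.081,0,0,0,0],[60,0.12,-0.108,0,0,0,0],[60,0.15,-0.135,0,0,0,0]]'| grep -E "time|pos"
python3 - <<'E'
from h import *
st(); go(.545,.05,.5,-25); go(.545,.205,.25,-25)
E
```

```text
time_s: 1.33
position: [0.2574, -0.3858, 0.5311]
time_s: 1.75
position: [0.3681, -0.2169, 0.5314]
time_s: 2.17
position: [0.479, -0.0481, 0.5314]
t 2.17 p [ 0.479  -0.0481  0.5314] yaw 14.73 z [ 5.e-04 -3.e-04 -1.e+00] F [1.2 0.8 0.1] w 0.0513 q [-0.28 -0.05  1.22 -0.    1.98  1.03]
shift [ 0.0888 -0.0781  0.0314] turn [ 1.000e-02 -3.000e-02  3.973e+01]
shift [ 0.1281 -0.2281  0.2814] turn [ 1.000e-02 -3.000e-02  3.973e+01]
```

```bash

python3 -m handwheel '[[60,0.013,-0.023,0.026,0,0,7],[60,0.026,-0.046,0.053,0,0,14],[60,0.039,-0.069,0.08,0,0,21],[60,0.052,-0.092,0.107,0,0,28],[60,0.064,-0.114,0.14,0,0,35]]' | grep -E "time|pos"
python3 - <<'E'
from h import *
st(); go(.545,.205,.25,-25)
E
```

```text
time_s: 2.58
position: [0.5119, 0.078, 0.3912]
t 2.58 p [0.5119 0.078  0.3912] yaw -20.6 z [ 0.0029  0.     -1.    ] F [ 0.3 -0.6  0.4] w 0.0513 q [-0.02  0.    1.44  0.    1.69  1.91]
shift [-0.0141 -0.1304  0.1413] turn [-0.07 -0.15  4.4 ]
```

```bash

python3 -m handwheel '[[60,-0.003,-0.026,0.03,0,0,1],[60,-0.006,-0.052,0.06,0,0,2],[60,-0.009,-0.078,0.09,0,0,3],[60,-0.012,-0.104,0.12,0,0,4],[60,-0.014,-0.13,0.15,0,0,4.4]]' | grep -E "time|pos"
python3 -m handwheel '[[60,0,0,0.04,0,0,0],[60,0,0,0.07,0,0,0],[60,0,0,0.07,0,0,0],[60,0,0,0.07,0,0,0]]' | grep -E "time|pos"
python3 - <<'E'
from h import *
st(); c=viewer.get_calibration("wrist"); p,d=viewer.read_camera("wrist")
cv2.imwrite("pics/w1.png",p[:,:,::-1]); np.savez("w1.npz",p=p,d=d,K=c["mtx"],T=c["cam_to_world"])
E
```

```text
time_s: 3.0
position: [0.5431, 0.2045, 0.2398]
time_s: 3.33
position: [0.5416, 0.2029, 0.1693]
t 3.33 p [0.5416 0.2029 0.1693] yaw -24.68 z [-0.0053 -0.0012 -1.    ] F [ 0.4 -0.7  0.3] w 0.0513 q [ 0.21  0.27  1.59 -0.    1.28  2.21]
```

View pics/w1.png

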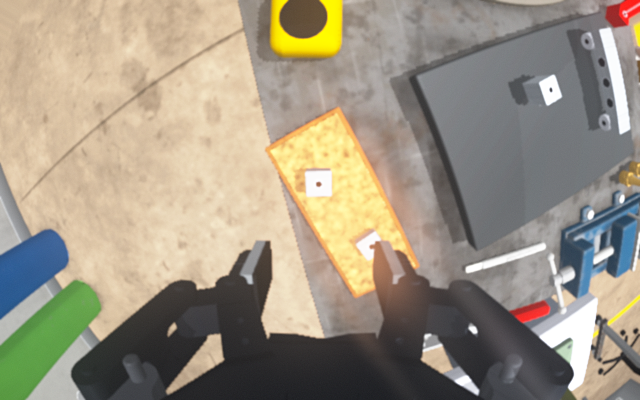

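Block20 shows at (318,184), nearly square to the tool. Next I'll measure its top through the fisheye model.

```bash
cat > m.py <<'E'
from h import *
import sys
def meas(f,box,z,thrs=(150,180,200),name=None):
    w=np.load(f); c={"mtx":w["K"],"cam_to_world":w["T"]}
    for t in thrs:
        r=rect(np.ascontiguousarray(w["p"][:,:,::-1]),c,box,z,t,name and f"{name}_{t}.png",True); print(t,np.round(r[0],2),np.round(r[1],2),round(r[2],2))
E
python3 - <<'E'
from m import *
meas("w1.npz",(296,160,342,208),.03,(150,180,200,220),"pics/m1")
w=np.load("w1.npz"); c={"mtx":w["K"],"cam_to_world":w["T"]}
print(onz(c,318.5,184,.03,True))
a=[cv2.imread(f"pics/m1_{t}.png") for t in(180,220)]; cv2.imwrite("pics/m1.png",np.hstack(a))
E
```

```text
150 [547.1  203.89] [25.38 27.08] 67.23
180 [547.1  203.89] [25.38 27.08] 67.23
200 [547.01 204.01] [25.37 26.94] 66.77
220 [546.54 204.13] [25.38 25.87] 67.23
[0.54571907 0.20431295 0.03      ]
```

View pics/m1.png

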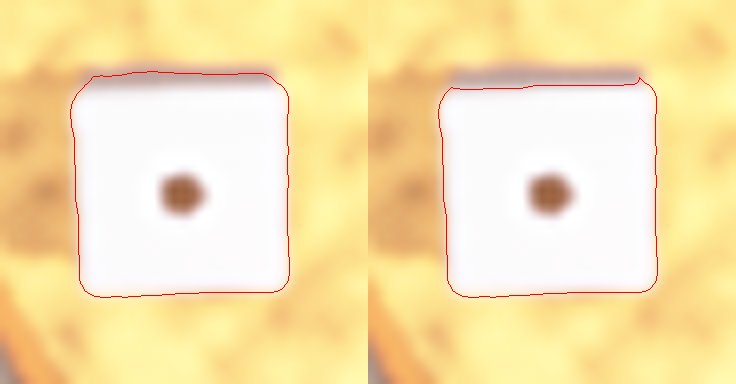

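```bash
python3 - <<'E'
from h import *
st(); go(.5456,.2043,.06,-23.5)
E
```

```text
t 3.38 p [0.5438 0.2032 0.1721] yaw -24.7 z [ 5.e-04  1.e-04 -1.e+00] F [0.5 0.2 0.3] w 0.051 q [0.21 0.27 1.59 0.   1.28 2.21]
shift [ 0.0011 -0.0018  0.1121] turn [-0.02 -0.02 -1.2 ]
```

```bash

python3 -m handwheel '[[60,0.001,-0.002,0.035,0,0,-1.2],[60,0.001,-0.002,0.07,0,0,-1.2],[60,0.001,-0.002,0.105,0,0,-1.2],[60,0.001,-0.002,0.112,0,0,-1.2],[60,0.001,-0.002,0.112,0,0,-1.2]]' | grep -E "time|pos"
python3 - <<'E'
from h import *
st(); go(.5456,.2043,.014,-23.5)
E
```

```text
time_s: 3.8
position: [0.5447, 0.2041, 0.0591]
t 3.8 p [0.5447 0.2041 0.0591] yaw -23.52 z [-2.e-03 -4.e-04 -1.e+00] F [-0.3 -0.5  0. ] w 0.0513 q [0.21 0.42 1.66 0.   1.07 2.19]
shift [ 0.0008 -0.0006  0.0451] turn [ 0.07  0.1  -0.02]
```

```bash

python3 -m handwheel '[[60,0.0005,-0.0005,0.02,0,0,0],[60,0.0005,-0.0005,0.035,0,0,0],[60,0.0005,-0.0005,0.045,0,0,0],[60,0.0005,-0.0005,0.045,0,0,0],[60,0.0005,-0.0005,0.045,0,0,0]]' | grep -E "time|pos|for"
python3 - <<'E'
from h import *
st(); p,d=viewer.read_camera("wrist"); cv2.imwrite("pics/w2.png",p[100:,150:500,::-1])
E
```

```text
time_s: 4.22
position: [0.5474, 0.2051, 0.0163]
ft_force: [0.8, -0.5, 0.3]
t 4.22 p [0.5474 0.2051 0.0163] yaw -23.49 z [ 3.e-03  7.e-04 -1.e+00] F [ 0.8 -0.5  0.3] w 0.051 q [0.21 0.48 1.67 0.   0.99 2.19]
```

View pics/w2.png

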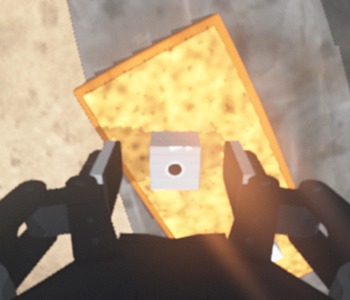

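```bash

python3 -m handwheel '[[20,0,0,0,0,0,0],[20,0,0,0,0,0,0],[15,0,0,0,0,0,0],[15,0,0,0,0,0,0],[15,0,0,0,0,0,0]]' 50 | grep -E "time|pos|for|wid"
python3 -m handwheel '[[15,0,0,0,0,0,0],[15,0,0,0,0,0,0]]' | grep -E "time|pos|for|wid"
python3 - <<'E'
from h import *
st(); p,d=viewer.read_camera("wrist"); cv2.imwrite("pics/w3.png",cv2.resize(p[100:,150:500,::-1],None,fx=2,fy=2))
E
```

```text
time_s: 4.68
position: [0.547, 0.2051, 0.0158]
ft_force: [-0.5, -0.3, 5.9]
grip_width: 0.0222
time_s: 4.85
position: [0.547, 0.2051, 0.0159]
ft_force: [-0.4, 0.5, 6.1]
grip_width: 0.0224
t 4.85 p [0.547  0.2051 0.0159] yaw -23.48 z [ 2.7e-03  5.0e-04 -1.0e+00] F [-0.4  0.5  6.1] w 0.0224 q [ 0.21  0.48  1.67 -0.    0.99  2.19]
```

View pics/w3.png

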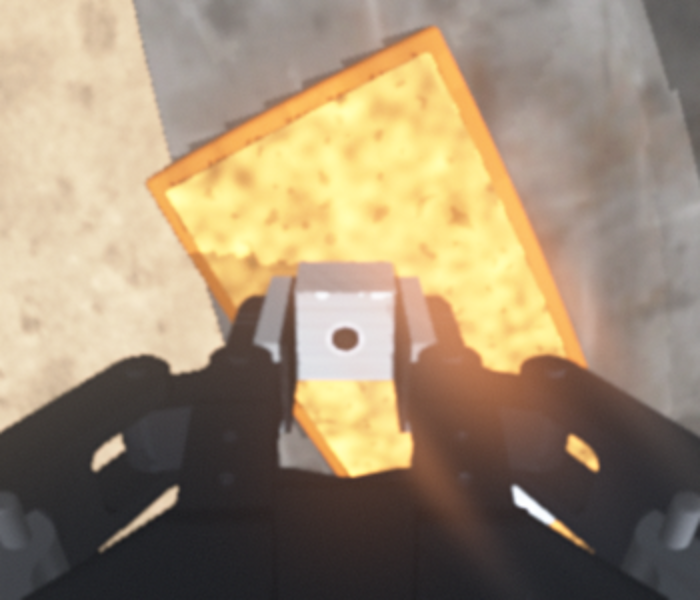

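Block20 is gripped and well centred between the pads. I'll lift it and carry it towards block30.

```bash

python3 -m handwheel '[[15,0,0,-0.02,0,0,0],[15,0,0,-0.055,0,0,0],[15,0,0,-0.09,0,0,0],[15,0,0,-0.12,0,0,0],[15,0,0,-0.12,0,0,0]]' | grep -E "time|pos|for|wid"
python3 - <<'E'
from h import *
st(); go(.530,-.046,.135,4.9)
E
```

```text
time_s: 5.32
position: [0.5507, 0.206, 0.1419]
ft_force: [2.8, 1.2, 0.4]
grip_width: 0.0226
t 5.32 p [0.5507 0.206  0.1419] yaw -23.48 z [ 0.0135  0.003  -0.9999] F [2.8 1.2 0.4] w 0.0226 q [0.21 0.31 1.61 0.   1.21 2.19]
shift [0.0814 0.2394 0.0059] turn [ -0.3   -0.75 -28.38]
```

```bash

python3 -m handwheel '[[15,0.012,0.035,0,0,0,-5.7],[15,0.024,0.070,0,0,0,-11.4],[15,0.037,0.105,0,0,0,-17],[15,0.049,0.14,0,0,0,-22.8],[15,0.06,0.175,0,0,0,-28.4]]' | grep -E "time|pos|for|wid"
python3 - <<'E'
from h import *
st(); go(.530,-.046,.135,4.9)
E
```

```text
time_s: 5.73
position: [0.5301, 0.019, 0.1336]
ft_force: [0.6, -0.7, -0.9]
grip_width: 0.023
t 5.73 p [0.5301 0.019  0.1336] yaw 5.23 z [-9.e-04  1.e-04 -1.e+00] F [ 0.6 -0.7 -0.9] w 0.023 q [-0.13  0.22  1.75 -0.    1.18  1.35]
shift [-0.006   0.0647 -0.0014] turn [-0.01  0.05  0.33]
```

```bash

python3 -m handwheel '[[15,-0.003,0.03,0,0,0,0],[15,-0.006,0.06,0,0,0,0],[15,-0.006,0.063,0,0,0,0],[15,-0.006,0.063,0,0,0,0],[15,-0.006,0.063,0,0,0,0]]' | grep -E "time|pos|for|wid"
python3 -m handwheel '[[15,0,0,0,0,0,0],[15,0,0,0,0,0,0]]' | grep -E "time|pos|for|wid"
python3 - <<'E'
from h import *
st(); c=viewer.get_calibration("wrist"); p,d=viewer.read_camera("wrist")
np.savez("w4.npz",p=p,d=d,K=c["mtx"],T=c["cam_to_world"]); cv2.imwrite("pics/w4.png",cv2.resize(p[100:,150:500,::-1],None,fx=2,fy=2))
E
```

```text
time_s: 6.15
position: [0.5299, -0.0426, 0.1337]
ft_force: [0.7, 0.4, -0.5]
grip_width: 0.0227
time_s: 6.32
position: [0.5302, -0.0415, 0.134]
ft_force: [0.2, -0.0, -1.0]
grip_width: 0.0229
t 6.32 p [ 0.5302 -0.0415  0.134 ] yaw 5.02 z [-6.e-04  5.e-04 -1.e+00] F [ 0.2 -0.  -1. ] w 0.0229 q [-0.24  0.22  1.74  0.    1.18  1.24]
```

View pics/w4.png

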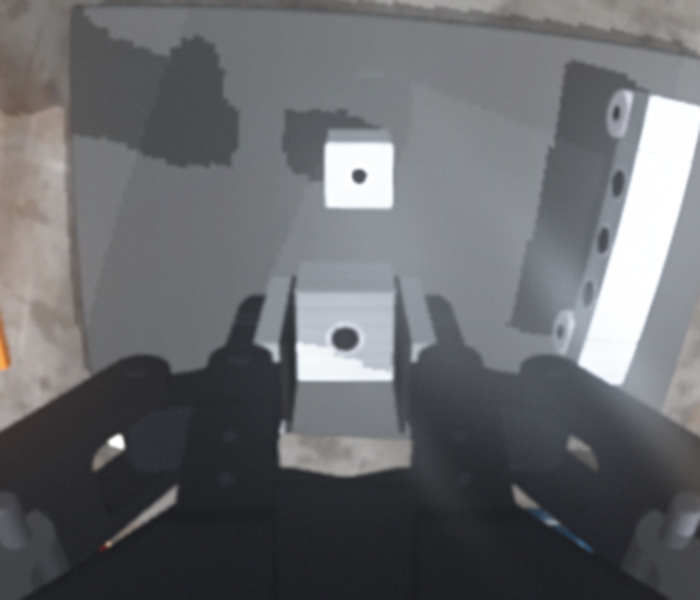

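```bash
python3 - <<'E'
from m import *
w=np.load("w4.npz"); img=np.ascontiguousarray(w["p"][:,:,::-1]); c={"mtx":w["K"],"cam_to_world":w["T"]}
def hole(box,z,thr):
    a,b,e,f=box
    g=cv2.resize(cv2.cvtColor(img[b:f,a:e],cv2.COLOR_BGR2GRAY),None,fx=8,fy=8,interpolation=cv2.INTER_CUBIC)
    m=(g<thr).astype(np.uint8); n,l,s,ce=cv2.connectedComponentsWithStats(m)
    for i in range(1,n): print(s[i][4],ce[i]/8+[a,b], onz(c,*(ce[i]/8-.5+[a,b]+0.0),z,True).round(4))
hole((322,180,337,196),.06,150)
hole((312,259,333,280),.148,110)
meas("w4.npz",(305,160,355,215),.06,(170,200,215,230),"pics/m4")
meas("w4.npz",(297,240,349,292),.148,(120,140,160,180),"pics/m4b")
cv2.imwrite("pics/m4.png",np.hstack([cv2.imread("pics/m4_215.png"),cv2.copyMakeBorder(cv2.imread("pics/m4b_140.png"),0,24,0,0,0)[:440]]))
E
```

```text
2317 [329.53037333 188.05993742] [ 0.5471 -0.045   0.06  ]
6554 [322.53942249 269.45338724] [ 0.5294 -0.0415  0.148 ]
170 [547.25 -45.08] [25.92 25.87] 4.38
200 [547.27 -45.11] [24.84 25.04] 4.43
215 [547.26 -45.06] [24.38 24.66] 4.79
230 [547.28 -45.08] [23.88 24.29] 4.67
120 [530.6  -41.39] [28.17 24.24] 4.92
140 [530.62 -41.48] [28.15 23.72] 4.9
160 [530.9  -41.46] [27.59 23.5 ] 4.8
180 [529.44 -41.55] [24.26 23.3 ] 4.9
```

View pics/m4.png

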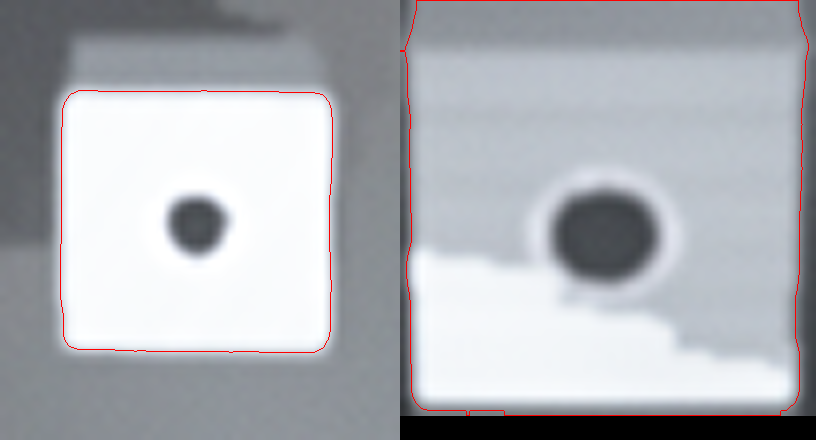

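```bash
python3 - <<'E'
from h import *
st(); go(.536,-.0461,.074,4.7)
E
```

```text
t 6.37 p [ 0.5303 -0.0416  0.1341] yaw 5.02 z [-5.e-04  3.e-04 -1.e+00] F [-0.7 -0.1 -0.9] w 0.0226 q [-0.24  0.22  1.74  0.    1.18  1.24]
shift [0.0053 0.005  0.0601] turn [-0.02  0.03  0.32]
```

```bash

python3 -m handwheel '[[15,0.0053,0.005,0.02,0,0,0.3],[15,0.0053,0.005,0.04,0,0,0.3],[15,0.0053,0.005,0.055,0,0,0.3],[15,0.0053,0.005,0.06,0,0,0.3],[15,0.0053,0.005,0.06,0,0,0.3]]' | grep -E "time|pos|for|wid"
python3 -m handwheel '[[15,0,0,0,0,0,0],[15,0,0,0,0,0,0]]' | grep -E "time|pos|for|wid"
python3 - <<'E'
from h import *
s=st(); go(.536,-.0461,.068,4.7);c=viewer.get_calibration("wrist"); p,d=viewer.read_camera("wrist")
np.savez("w5.npz",p=p,d=d,K=c["mtx"],T=c["cam_to_world"]); cv2.imwrite("pics/w5.png",cv2.resize(p[180:320,230:430,::-1],None,fx=4,fy=4))
p,d=viewer.read_camera("scene"); cv2.imwrite("pics/s5.png",cv2.resize(p[150:270,250:450,::-1],None,fx=4,fy=4))
E
```

```text
time_s: 6.78
position: [0.5346, -0.0462, 0.0726]
ft_force: [-0.7, -0.6, -0.4]
grip_width: 0.0223
time_s: 6.95
position: [0.5372, -0.0473, 0.0755]
ft_force: [0.0, -0.2, -0.2]
grip_width: 0.0225
t 6.95 p [ 0.5372 -0.0473  0.0755] yaw 4.65 z [ 2.3e-03 -5.0e-04 -1.0e+00] F [ 0.  -0.2 -0.2] w 0.0225 q [-0.25  0.31  1.76  0.    1.06  1.24]
shift [-0.0011 -0.0013  0.0075] turn [ 0.04 -0.13 -0.05]
```

View pics/w5.png

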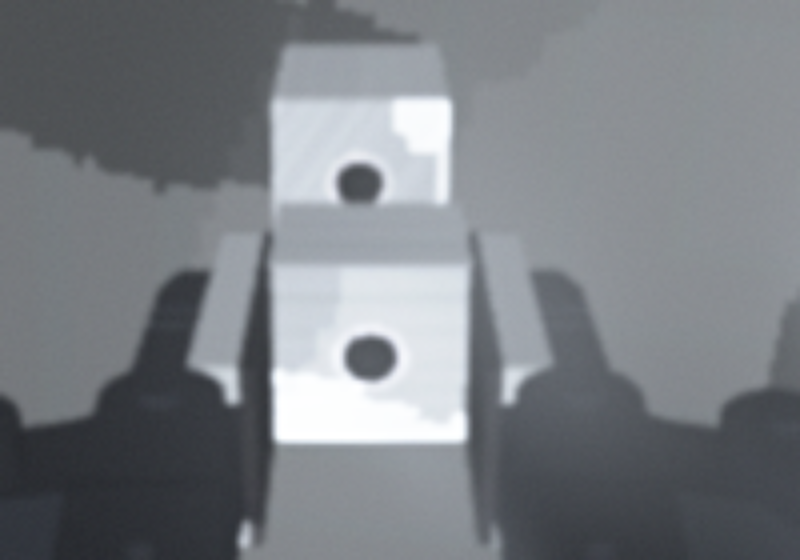

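View pics/s5.png

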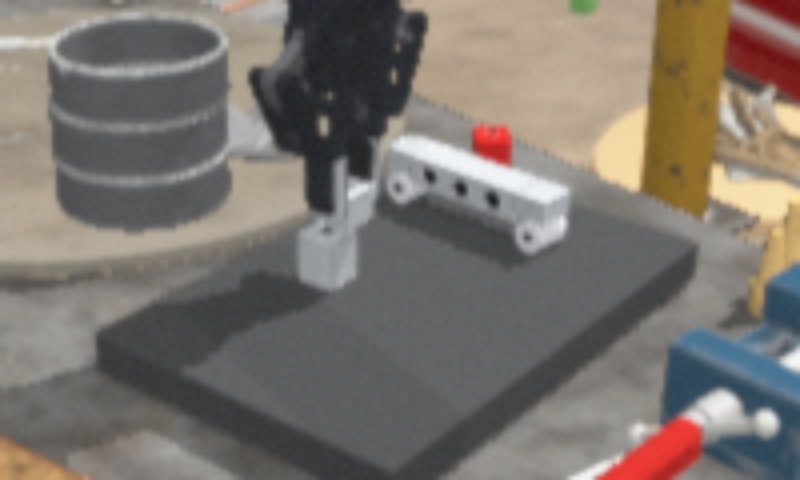

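Seen from the wrist, block20 (hole at crop (370,357)) overlaps block30 by about half and sits roughly 1 mm to its right. I'll correct that and lower gently.

```bash

python3 -m handwheel '[[15,-0.001,-0.0012,0.003,0,-0.1,0],[15,-0.001,-0.0012,0.006,0,-0.1,0],[15,-0.001,-0.0012,0.007,0,-0.1,0],[15,-0.001,-0.0012,0.007,0,-0.1,0],[15,-0.001,-0.0012,0.007,0,-0.1,0]]' | grep -E "time|pos|for|wid"
python3 -m handwheel '[[15,0,0,0,0,0,0],[15,0,0,0,0,0,0],[15,0,0,0,0,0,0]]' | grep -E "time|pos|for|wid"
python3 - <<'E'
from h import *
s=st(); go(.536,-.0461,.066,4.7);c=viewer.get_calibration("wrist"); p,d=viewer.read_camera("wrist")
cv2.imwrite("pics/w6.png",cv2.resize(p[180:320,230:430,::-1],None,fx=4,fy=4))
E
```

```text
time_s: 7.47
position: [0.5348, -0.0463, 0.0671]
ft_force: [-0.3, 0.3, -0.9]
grip_width: 0.0226
time_s: 7.72
position: [0.5351, -0.0463, 0.0674]
ft_force: [0.4, -0.8, -0.7]
grip_width: 0.0231
t 7.72 p [ 0.5351 -0.0463  0.0674] yaw 4.61 z [-1.5e-03 -2.0e-04 -1.0e+00] F [ 0.4 -0.8 -0.7] w 0.0231 q [-0.25  0.32  1.77 -0.    1.05  1.24]
shift [ 0.0009 -0.0002  0.0014] turn [ 0.01  0.09 -0.09]
```

View pics/w6.png

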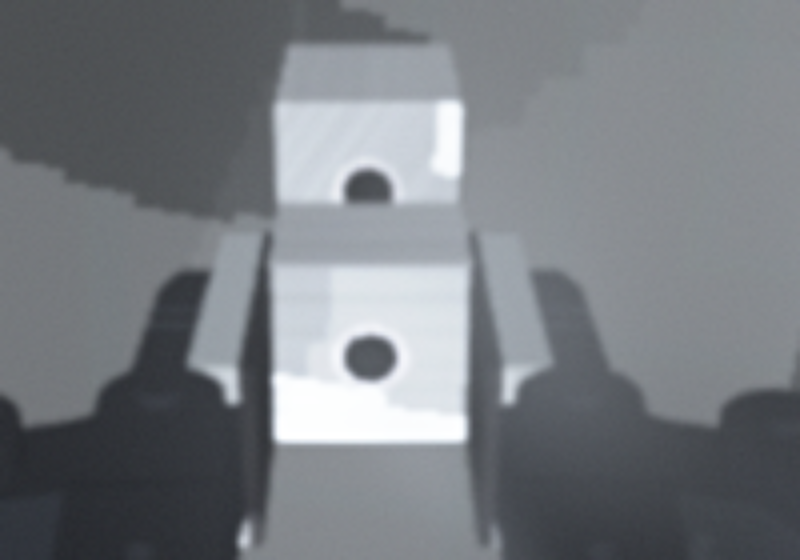

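Now laterally aligned to within about 0.3 mm. Lowering in small steps until contact.

```bash

python3 -m handwheel '[[15,0,0,0.001,0,0,0],[15,0,0,0.001,0,0,0],[15,0,0,0.001,0,0,0]]' | grep -E "time|pos|for|wid"
python3 -m handwheel '[[15,0,0,0.0005,0,0,0],[15,0,0,0.001,0,0,0],[15,0,0,0.001,0,0,0]]' | grep -E "time|pos|for|wid"
```

```text
time_s: 8.02
position: [0.5349, -0.0462, 0.0662]
ft_force: [0.0, 0.0, -1.0]
grip_width: 0.0228
time_s: 8.27
position: [0.5355, -0.0464, 0.0659]
ft_force: [-0.2, 0.7, 1.9]
grip_width: 0.0226
```

```bash

python3 -m handwheel '[[15,0,0,0.0008,0,0,0],[15,0,0,0.0008,0,0,0],[15,0,0,0.0008,0,0,0]]' | grep -E "time|pos|for|wid"
python3 - <<'E'
from h import *
st()
p,d=viewer.read_camera("wrist")
cv2.imwrite("pics/w7.png",cv2.resize(p[180:320,230:430,::-1],None,fx=4,fy=4))
E
```

```text
time_s: 8.52
position: [0.5362, -0.0465, 0.0658]
ft_force: [-0.5, 0.3, 6.0]
grip_width: 0.0224
t 8.52 p [ 0.5362 -0.0465  0.0658] yaw 4.62 z [ 7.e-04 -7.e-04 -1.e+00] F [-0.5  0.3  6. ] w 0.0224 q [-0.25  0.33  1.77 -0.    1.04  1.24]
```

View pics/w7.png

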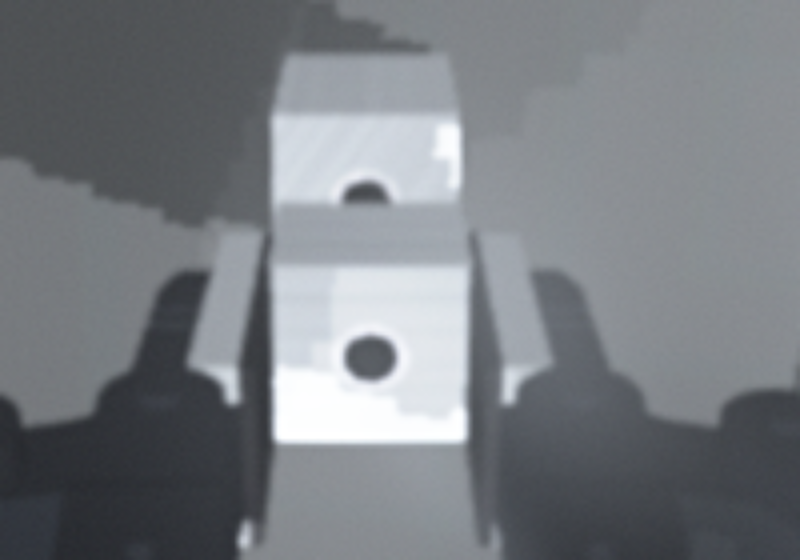

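In contact at 6 N with about half overlap. Now sliding forward along tool +x, faces together.

```bash

python3 -m handwheel '[[15,0.001,0,0,0,0,0],[15,0.002,0,0,0,0,0],[15,0.003,0,0,0,0,0],[15,0.004,0,0,0,0,0],[15,0.005,0,0,0,0,0]]' | grep -E "time|pos|for|wid"
python3 -m handwheel '[[15,0.001,0,0,0,0,0],[15,0.002,0,0,0,0,0],[15,0.003,0,0,0,0,0],[15,0.004,0,0,0,0,0],[15,0.005,0,0,0,0,0]]' | grep -E "time|pos|for|wid"
python3 - <<'E'
from h import *
st()
p,d=viewer.read_camera("wrist")
cv2.imwrite("pics/w8.png",cv2.resize(p[180:320,230:430,::-1],None,fx=4,fy=4))
E
```

```text
time_s: 8.98
position: [0.5411, -0.0462, 0.0658]
ft_force: [-2.1, -0.3, 5.8]
grip_width: 0.0225
time_s: 9.4
position: [0.5461, -0.0458, 0.0659]
ft_force: [-0.8, -0.2, 5.9]
grip_width: 0.0228
t 9.4 p [ 0.5461 -0.0458  0.0659] yaw 4.61 z [ 5.e-04 -9.e-04 -1.e+00] F [-0.8 -0.2  5.9] w 0.0228 q [-0.24  0.34  1.74 -0.    1.05  1.25]
```

View pics/w8.png

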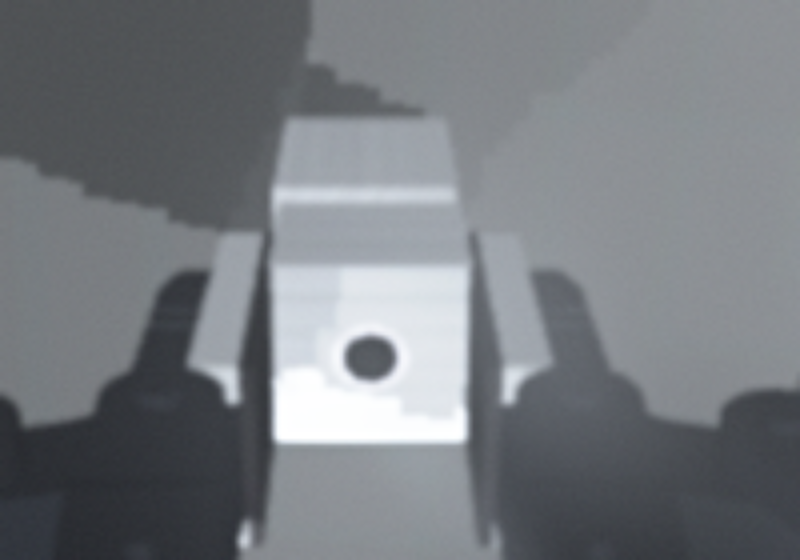

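Still sliding well; a bright lip about 2.2 mm deep remains at crop rows 187–204. Checking the side alignment enlarged.

```bash

python3 -m handwheel '[[15,0.0007,-0.0002,0,0,0,0],[15,0.0014,-0.0004,0,0,0,0],[15,0.0014,-0.0004,0,0,0,0]]' | grep -E "time|pos|for|wid"
python3 - <<'E'
from h import *
st()
p,d=viewer.read_camera("wrist")
cv2.imwrite("pics/w9.png",cv2.resize(p[200:270,285:360,::-1],None,fx=8,fy=8,interpolation=cv2.INTER_CUBIC))
E
```

```text
time_s: 9.7
position: [0.5476, -0.0454, 0.0658]
ft_force: [-0.7, -0.4, 5.2]
grip_width: 0.0227
t 9.7 p [ 0.5476 -0.0454  0.0658] yaw 4.62 z [ 8.e-04 -1.e-03 -1.e+00] F [-0.7 -0.4  5.2] w 0.0227 q [-0.24  0.35  1.74 -0.    1.05  1.25]
```

View pics/w9.png

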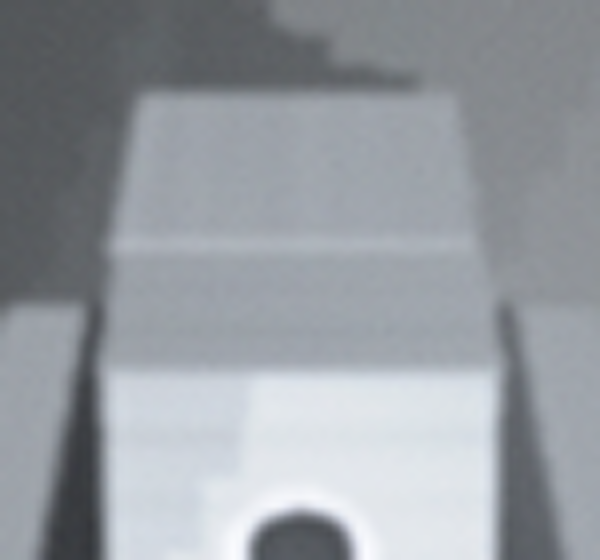

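```bash

python3 -m handwheel '[[15,0.0004,-0.0002,0,0,0,0],[15,0.0009,-0.0003,0,0,0,0],[15,0.0009,-0.0003,0,0,0,0]]' | grep -E "time|pos|for|wid"
python3 - <<'E'
from h import *
st()
p,d=viewer.read_camera("wrist")
cv2.imwrite("pics/w10.png",cv2.resize(p[200:270,285:360,::-1],None,fx=8,fy=8,interpolation=cv2.INTER_CUBIC))
E
```

```text
time_s: 10.0
position: [0.5484, -0.0451, 0.0658]
ft_force: [-0.5, -0.7, 6.4]
grip_width: 0.0227
t 10.0 p [ 0.5484 -0.0451  0.0658] yaw 4.61 z [ 7.0e-04 -1.1e-03 -1.0e+00] F [-0.5 -0.7  6.4] w 0.0227 q [-0.24  0.35  1.74 -0.    1.05  1.25]
```

View pics/w10.png

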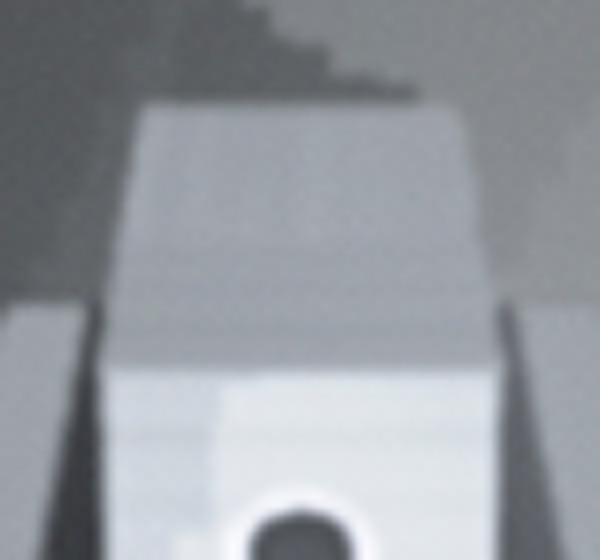

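The lip is gone and the sides run straight through, so it's flush. Releasing now.

```bash

python3 -m handwheel '[[40,0,0,0,0,0,0],[45,0,0,0,0,0,0],[50,0,0,0,0,0,0]]' | grep -E "time|pos|for|wid"
python3 - <<'E'
from h import *
st()
p,d=viewer.read_camera("wrist")
cv2.imwrite("pics/w11.png",cv2.resize(p[200:270,285:360,::-1],None,fx=8,fy=8,interpolation=cv2.INTER_CUBIC))
E
```

```text
time_s: 10.3
position: [0.5469, -0.0445, 0.0641]
ft_force: [-0.0, 0.6, 0.4]
grip_width: 0.0428
t 10.3 p [ 0.5469 -0.0445  0.0641] yaw 4.61 z [-2.4e-03  1.0e-04 -1.0e+00] F [-0.   0.6  0.4] w 0.0428 q [-0.24  0.35  1.74 -0.    1.05  1.25]
```

View pics/w11.png

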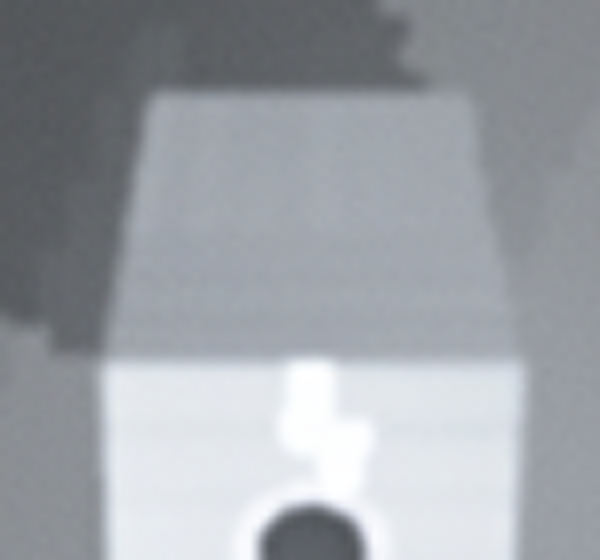

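```bash

python3 -m handwheel '[[60,0,0,-0.03,0,0,0],[60,0,0,-0.07,0,0,0],[60,0,0,-0.11,0,0,0],[60,0,0,-0.14,0,0,0],[60,0,0,-0.14,0,0,0]]' | grep -E "time|pos|for|wid"
python3 -m handwheel '[[60,-0.02,0,0,0,0,0],[60,-0.04,0,0,0,0,0],[60,-0.04,0,0,0,0,0],[60,-0.04,0,0,0,0,0]]' | grep -E "time|pos|for|wid"
python3 - <<'E'
from m import *
st();c=viewer.get_calibration("wrist")
p,d=viewer.read_camera("wrist"); np.savez("w12.npz",p=p,d=d,K=c["mtx"],T=c["cam_to_world"])
cv2.imwrite("pics/w12.png",p[:,:,::-1])
p,d=viewer.read_camera("scene")
cv2.imwrite("pics/s12.png",cv2.resize(p[195:235,310:360,::-1],None,fx=14,fy=14,interpolation=cv2.INTER_CUBIC))
E
```

```text
time_s: 10.77
position: [0.5524, -0.0456, 0.2127]
ft_force: [1.2, 0.6, 0.5]
grip_width: 0.051
time_s: 11.1
position: [0.5067, -0.0476, 0.2037]
ft_force: [0.9, 0.1, -0.1]
grip_width: 0.0515
t 11.1 p [ 0.5067 -0.0476  0.2037] yaw 4.59 z [-2.7e-03  3.0e-04 -1.0e+00] F [ 0.9  0.1 -0.1] w 0.0515 q [-0.26  0.09  1.73 -0.    1.32  1.23]
```

View pics/w12.png

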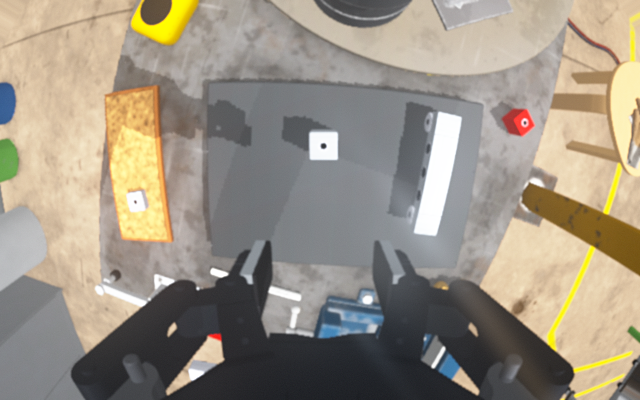

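View pics/s12.png

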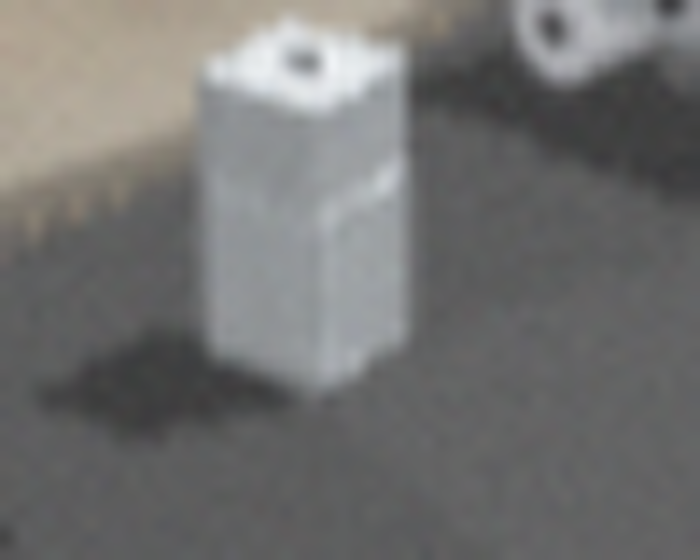

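The scene view shows a faint bright lip on the robot-side face at crop (370,190), so block20 may have gone a little too far in +x. I'll look from behind with the wrist camera.

```bash

python3 -m handwheel '[[60,-0.03,0,0.03,0,0,0],[60,-0.06,0,0.06,0,0,0],[60,-0.085,0,0.075,0,0,0],[60,-0.085,0,0.075,0,0,0],[60,-0.085,0,0.075,0,0,0]]' | grep -E "time|pos|for|wid"
python3 -m handwheel '[[60,0,0,0,0,0,0],[60,0,0,0,0,0,0]]' | grep -E "time|pos|for|wid"
python3 - <<'E'
from m import *
st();c=viewer.get_calibration("wrist"); print(c["cam_to_world"][:3,3])
p,d=viewer.read_camera("wrist"); np.savez("w13.npz",p=p,d=d,K=c["mtx"],T=c["cam_to_world"])
cv2.imwrite("pics/w13.png",p[:,:,::-1])
E
```

```text
time_s: 11.62
position: [0.4207, -0.054, 0.1277]
ft_force: [0.6, -0.9, 0.6]
grip_width: 0.0515
time_s: 11.78
position: [0.4256, -0.0554, 0.1314]
ft_force: [0.4, 0.2, -0.3]
grip_width: 0.0513
t 11.78 p [ 0.4256 -0.0554  0.1314] yaw 4.63 z [ 0.0026 -0.0014 -1.    ] F [ 0.4  0.2 -0.3] w 0.0513 q [-0.33  0.    1.99 -0.    1.15  1.16]
[ 0.49608481 -0.04943432  0.27430228]
```

View pics/w13.png

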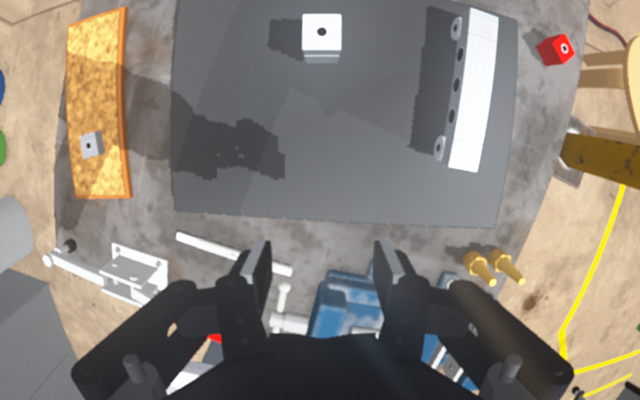

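```bash

python3 - <<'E'
from m import *
p=np.load("w13.npz")["p"]
cv2.imwrite("pics/w13z.png",cv2.resize(p[5:75,285:360,::-1],None,fx=8,fy=8,interpolation=cv2.INTER_CUBIC))
E
```

```text
(no output)
```

View pics/w13z.png

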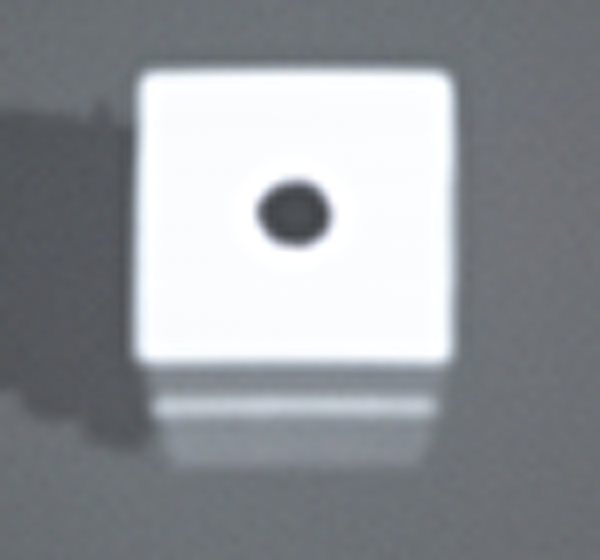

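The lip is even across the face, about 0.8–0.9 mm, so yaw is fine but block20 overshot in +x. I'll true it with a light pinch, jaws along the slide direction and pads across the joint; the faces stay together.

```bash

python3 -m handwheel '[[60,0.02,0,-0.02,0,0,-7],[60,0.05,0,-0.04,0,0,-14],[60,0.08,0,-0.05,0,0,-21],[60,0.1,0,-0.05,0,0,-28],[60,0.12,0,-0.05,0,0,-35]]' | grep -E "time|pos|for|wid"
python3 -m handwheel '[[60,0,0,0,0,0,-7],[60,0,0,0,0,0,-14],[60,0,0,0,0,0,-21],[60,0,0,0,0,0,-28],[60,0,0,0,0,0,-35]]' | grep -E "time|pos|for|wid"
python3 - <<'E'
from m import *
st();go(.5472,-.0451,.12,94.6)
E
```

```text
time_s: 12.25
position: [0.5467, -0.0452, 0.1822]
ft_force: [-0.8, -0.3, -1.0]
grip_width: 0.0513
time_s: 12.67
position: [0.5444, -0.045, 0.1806]
ft_force: [-0.3, -0.2, 0.0]
grip_width: 0.0512
t 12.67 p [ 0.5444 -0.045   0.1806] yaw 74.99 z [ 9.e-04 -7.e-04 -1.e+00] F [-0.3 -0.2  0. ] w 0.0512 q [-0.24  0.19  1.67 -0.    1.28  0.02]
shift [0.0007 0.0027 0.0606] turn [  0.06   0.03 -19.61]
```

```bash

python3 -m handwheel '[[60,0.0007,0.0027,0.02,0,0,-7],[60,0.0007,0.0027,0.04,0,0,-14],[60,0.0007,0.0027,0.06,0,0,-19.6],[60,0.0007,0.0027,0.06,0,0,-19.6],[60,0.0007,0.0027,0.06,0,0,-19.6]]' | grep -E "time|pos|for|wid"
python3 - <<'E'
from m import *
st();go(.5472,-.0451,.04,94.6);c=viewer.get_calibration("wrist")
p,d=viewer.read_camera("wrist"); np.savez("w14.npz",p=p,d=d,K=c["mtx"],T=c["cam_to_world"])
cv2.imwrite("pics/w14.png",p[100:,100:550,::-1])
E
```

```text
time_s: 13.08
position: [0.5454, -0.0449, 0.1192]
ft_force: [0.3, -0.7, 0.1]
grip_width: 0.0514
t 13.08 p [ 0.5454 -0.0449  0.1192] yaw 94.08 z [-2.9e-03  2.0e-04 -1.0e+00] F [ 0.3 -0.7  0.1] w 0.0514 q [-0.24  0.27  1.71 -0.    1.16 -0.31]
shift [-0.0004  0.002   0.0792] turn [-0.17 -0.03 -0.52]
```

View pics/w14.png

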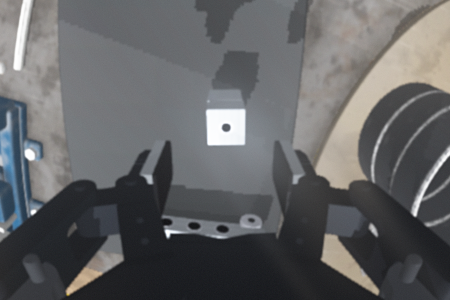

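```bash

python3 -m handwheel '[[60,-0.0003,0.0005,0.025,0,0,-0.5],[60,-0.0003,0.0005,0.05,0,0,-0.5],[60,-0.0003,0.0005,0.07,0,0,-0.5],[60,-0.0003,0.0005,0.079,0,0,-0.5],[60,-0.0003,0.0005,0.079,0,0,-0.5]]' | grep -E "time|pos|for|wid"
python3 -m handwheel '[[60,0,0,0,0,0,0],[60,0,0,0,0,0,0],[60,0,0,0,0,0,0]]' | grep -E "time|pos|for|wid"
python3 - <<'E'
from m import *
st();go(.5472,-.0451,.04,94.6);c=viewer.get_calibration("wrist")
p,d=viewer.read_camera("wrist")
cv2.imwrite("pics/w15.png",cv2.resize(p[180:320,230:430,::-1],None,fx=4,fy=4))
E
```

```text
time_s: 13.55
position: [0.545, -0.0451, 0.0397]
ft_force: [-0.8, 0.0, 0.3]
grip_width: 0.0513
time_s: 13.8
position: [0.5473, -0.0457, 0.0425]
ft_force: [-0.6, 0.1, -0.1]
grip_width: 0.0513
t 13.8 p [ 0.5473 -0.0457  0.0425] yaw 94.7 z [ 0.0022 -0.0011 -1.    ] F [-0.6  0.1 -0.1] w 0.0513 q [-0.24  0.38  1.75 -0.    1.   -0.32]
shift [ 0.0006 -0.0001  0.0025] turn [0.12 0.07 0.1 ]
```

View pics/w15.png

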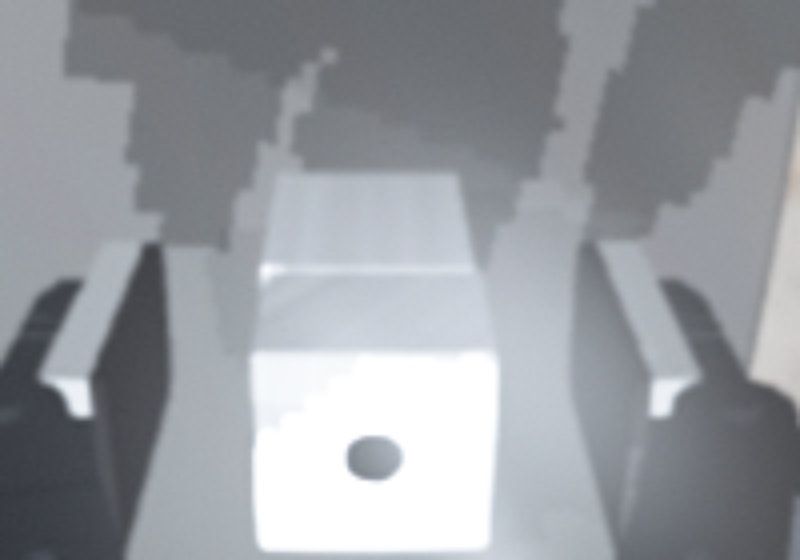

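The side view at crop (480,270) confirms the small overhang. Pinching at 20 N.

```bash

python3 -m handwheel '[[45,0,0,0,0,0,0],[38,0,0,0,0,0,0],[34,0,0,0,0,0,0],[30,0,0,0,0,0,0],[28,0,0,0,0,0,0]]' 20 | grep -E "time|pos|for|wid"
python3 -m handwheel '[[26,0,0,0,0,0,0],[24,0,0,0,0,0,0],[22,0,0,0,0,0,0],[20,0,0,0,0,0,0],[20,0,0,0,0,0,0]]' | grep -E "time|pos|for|wid"
python3 - <<'E'
from m import *
st()
p,d=viewer.read_camera("wrist")
cv2.imwrite("pics/w16.png",cv2.resize(p[180:320,230:430,::-1],None,fx=4,fy=4))
E
```

```text
time_s: 14.27
position: [0.5459, -0.0454, 0.0407]
ft_force: [0.5, -0.5, 0.3]
grip_width: 0.0238
time_s: 14.68
position: [0.5459, -0.0454, 0.0407]
ft_force: [0.8, 0.6, 2.0]
grip_width: 0.0241
t 14.68 p [ 0.5459 -0.0454  0.0407] yaw 94.71 z [-9.e-04 -2.e-04 -1.e+00] F [0.8 0.6 2. ] w 0.0241 q [-0.24  0.38  1.75 -0.    1.   -0.32]
```

View pics/w16.png

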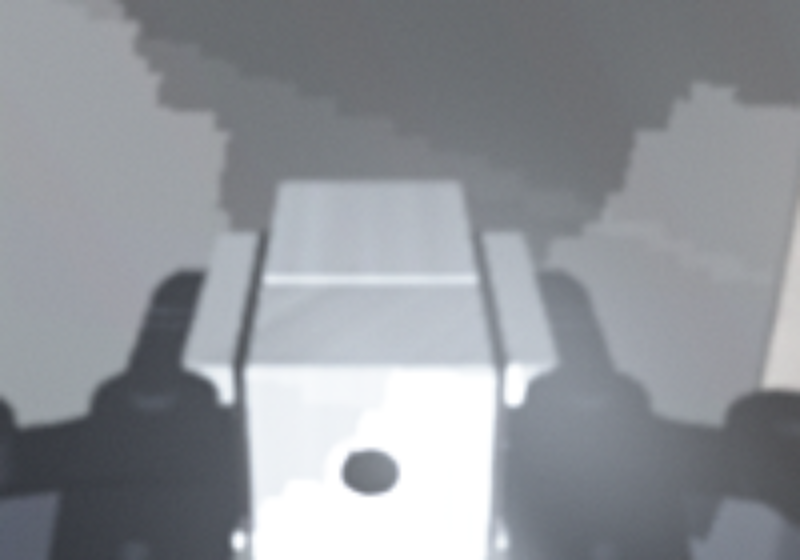

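The x direction is now flush. A thin lip of about 0.4 mm remains at +y (crop row 280). I'll open, turn back and pinch that direction too.

```bash

python3 -m handwheel '[[30,0,0,0,0,0,0],[45,0,0,0,0,0,0],[60,0,0,0,0,0,0],[60,0,0,0,0,0,0]]' | grep -E "time|pos|for|wid"
python3 -m handwheel '[[60,0,0,-0.03,0,0,0],[60,0,0,-0.06,0,0,0],[60,0,0,-0.08,0,0,5],[60,0,0,-0.08,0,0,12],[60,0,0,-0.08,0,0,19]]' | grep -E "time|pos|for|wid"
python3 -m handwheel '[[60,0,0,0,0,0,7],[60,0,0,0,0,0,14],[60,0,0,0,0,0,21],[60,0,0,0,0,0,28],[60,0,0,0,0,0,35]]' | grep -E "time|pos|for|wid"
python3 -m handwheel '[[60,0,0,0,0,0,7],[60,0,0,0,0,0,14],[60,0,0,0,0,0,21],[60,0,0,0,0,0,28],[60,0,0,0,0,0,35]]' | grep -E "time|pos|for|wid"
python3 - <<'E'
from m import *
st();go(.5465,-.0451,.04,4.6);c=viewer.get_calibration("wrist")
p,d=viewer.read_camera("wrist"); np.savez("w17.npz",p=p,d=d,K=c["mtx"],T=c["cam_to_world"])
cv2.imwrite("pics/w17.png",p[100:,100:550,::-1])
meas("w17.npz",(285,160,365,230),.08,(200,225,240),"pics/m17")
E
```

```text
time_s: 15.07
position: [0.5449, -0.0452, 0.04]
ft_force: [0.2, -0.5, 0.7]
grip_width: 0.0515
time_s: 15.48
position: [0.5471, -0.0457, 0.1227]
ft_force: [0.9, 0.0, 0.2]
grip_width: 0.0512
time_s: 15.9
position: [0.5453, -0.0452, 0.1202]
ft_force: [-1.1, 0.2, -0.1]
grip_width: 0.0512
time_s: 16.32
position: [0.5453, -0.0452, 0.1202]
ft_force: [-0.5, -1.1, -0.3]
grip_width: 0.0517
t 16.32 p [ 0.5453 -0.0452  0.1202] yaw 5.36 z [-0.0026  0.     -1.    ] F [-0.5 -1.1 -0.3] w 0.0517 q [-0.24  0.27  1.71 -0.    1.16  1.24]
shift [0.0014 0.     0.0802] turn [-0.01  0.15  0.76]
200 [550.63 -45.11] [15.46 25.01] 5.28
225 [550.42 -45.1 ] [15.05 24.48] 5.28
240 [550.94 -51.91] [15.37 10.27] 2.04
```

View pics/w17.png

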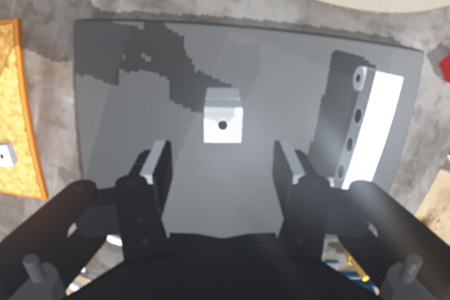

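```bash

python3 -m handwheel '[[60,0.0005,0,0.025,0,0,0.5],[60,0.0005,0,0.05,0,0,0.7],[60,0.0005,0,0.07,0,0,0.7],[60,0.0005,0,0.079,0,0,0.7],[60,0.0005,0,0.079,0,0,0.7]]' | grep -E "time|pos|for|wid"
python3 -m handwheel '[[50,0,0,0,0,0,0],[40,0,0,0,0,0,0],[34,0,0,0,0,0,0],[30,0,0,0,0,0,0],[28,0,0,0,0,0,0]]' 20 | grep -E "time|pos|for|wid"
python3 -m handwheel '[[26,0,0,0,0,0,0],[24,0,0,0,0,0,0],[20,0,0,0,0,0,0],[20,0,0,0,0,0,0]]' | grep -E "time|pos|for|wid"
python3 -m handwheel '[[30,0,0,0,0,0,0],[45,0,0,0,0,0,0],[60,0,0,0,0,0,0]]' | grep -E "time|pos|for|wid"
python3 - <<'E'
from m import *
st()
p,d=viewer.read_camera("wrist")
cv2.imwrite("pics/w18.png",cv2.resize(p[180:320,230:430,::-1],None,fx=4,fy=4))
E
```

```text
time_s: 16.78
position: [0.5434, -0.0447, 0.0387]
ft_force: [0.0, -0.2, 0.1]
grip_width: 0.051
time_s: 17.2
position: [0.547, -0.0454, 0.0427]
ft_force: [-0.3, 0.8, 2.2]
grip_width: 0.0236
time_s: 17.53
position: [0.547, -0.0454, 0.0427]
ft_force: [-1.2, 1.3, 5.7]
grip_width: 0.0239
time_s: 17.78
position: [0.5455, -0.0452, 0.041]
ft_force: [0.5, -0.4, 0.1]
grip_width: 0.0488
t 17.78 p [ 0.5455 -0.0452  0.041 ] yaw 5.01 z [-0.0027  0.     -1.    ] F [ 0.5 -0.4  0.1] w 0.0488 q [-0.24  0.38  1.75 -0.    1.01  1.24]
```

View pics/w18.png

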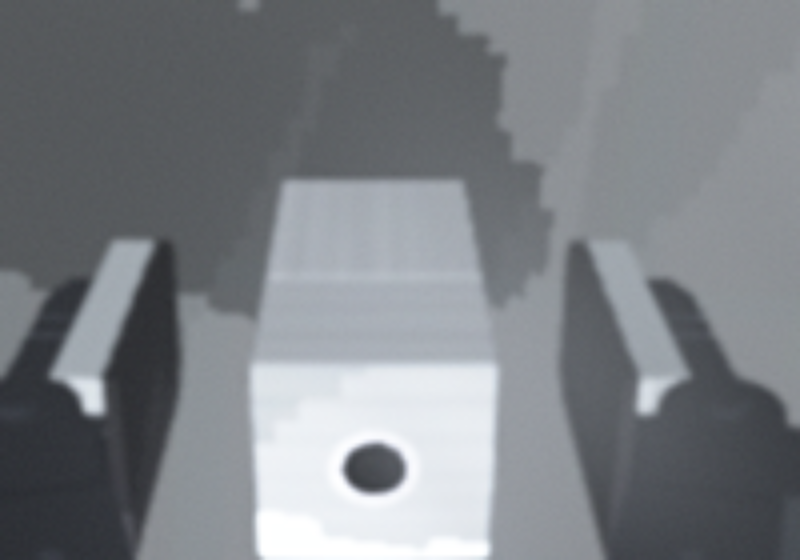

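Sides and front look flush and square. I'll raise, check, and measure the bar.

```bash

python3 -m handwheel '[[70,0,0,-0.03,0,0,0],[70,0,0,-0.07,0,0,0],[70,0,0,-0.11,0,0,0],[70,0,0,-0.15,0,0,0],[70,0,0,-0.16,0,0,0]]' | grep -E "time|pos|for|wid"
python3 -m handwheel '[[70,-0.04,0.035,0,0,0,0],[70,-0.05,0.07,0,0,0,0],[70,-0.05,0.08,0,0,0,0],[70,-0.05,0.08,0,0,0,0],[70,-0.05,0.08,0,0,0,0]]' | grep -E "time|pos|for|wid"
python3 - <<'E'
from m import *
st();c=viewer.get_calibration("wrist")
p,d=viewer.read_camera("wrist"); np.savez("w19.npz",p=p,d=d,K=c["mtx"],T=c["cam_to_world"])
cv2.imwrite("pics/w19.png",p[:,:,::-1])
p,d=viewer.read_camera("scene")
cv2.imwrite("pics/s19.png",cv2.resize(p[195:235,310:360,::-1],None,fx=14,fy=14,interpolation=cv2.INTER_CUBIC))
p,d=viewer.read_camera("top")
cv2.imwrite("pics/t19.png",p[:,:,::-1])
E
```

```text
time_s: 18.25
position: [0.5504, -0.0462, 0.209]
ft_force: [1.0, -0.1, 0.6]
grip_width: 0.0599
time_s: 18.67
position: [0.5031, -0.1297, 0.2011]
ft_force: [-0.1, -0.5, -0.4]
grip_width: 0.0596
t 18.67 p [ 0.5031 -0.1297  0.2011] yaw 4.89 z [-2.2e-03  8.0e-04 -1.0e+00] F [-0.1 -0.5 -0.4] w 0.0596 q [-0.42  0.12  1.71 -0.    1.32  1.07]
```

View pics/w19.png

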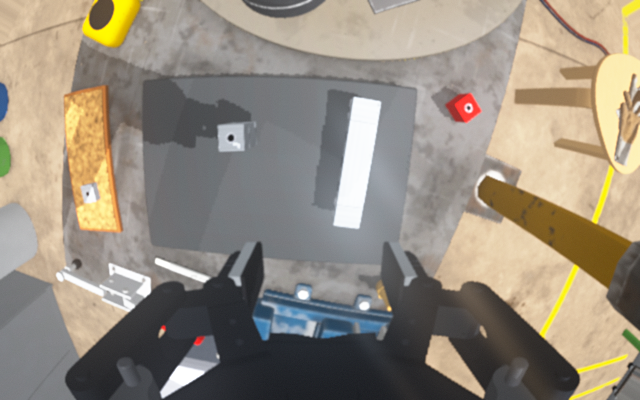

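View pics/s19.png

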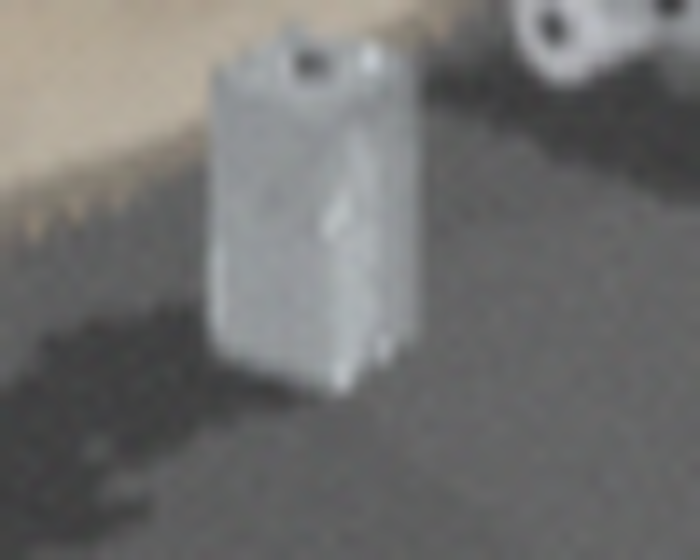

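The stack looks like one clean prism now. Measuring the stack and the bar in both views.

```bash

python3 - <<'E'
from m import *
w=np.load("w19.npz"); c={"mtx":w["K"],"cam_to_world":w["T"]}
print("stack hole w",onz(c,231,138,.08,True).round(4))
meas("w19.npz",(205,112,255,162),.08,(140,160,180),"pics/m19s")
meas("w19.npz",(325,90,390,235),.066,(200,225,240),"pics/m19b")
p=cv2.imread("pics/t19.png"); ct=viewer.get_calibration("top")
for t in(150,170): print("top bar",rect(p,ct,(370,170,405,245),.066,t,f"pics/t19b_{t}.png"))
cv2.imwrite("pics/t19z.png",cv2.resize(p[150:280,260:430],None,fx=4.5,fy=4.5))
a=cv2.imread("pics/m19s_160.png"); cv2.imwrite("pics/m19.png",a)
print(rect(p,ct,(270,160,430,280),.03,0))
E
```

```text
stack hole w [ 0.5458 -0.0461  0.08  ]
140 [546.52 -46.61] [25.52 27.66] 4.3
160 [546.4  -45.63] [24.41 24.74] 4.38
180 [546.26 -45.6 ] [23.4 23.9] 4.32
200 [ 527.97 -158.99] [ 26.45 123.05] 86.63
225 [ 528.05 -159.08] [ 25.44 122.2 ] 86.69
240 [ 528.08 -159.05] [ 24.87 121.55] 86.83
top bar ((542.9432983398438, -175.37701416015625), (54.09585952758789, 60.84953689575195), 66.79395294189453)Traceback (most recent call last):
  File "<stdin>", line 7, in <module>
  File "h.py", line 20, in rect
    k=max(cn,key=cv2.contourArea)[:,0]
      ~~~^^^^^^^^^^^^^^^^^^^^^^^^
ValueError: max() iterable argument is empty
```

```bash
python3 - <<'E'
from h import *
st(); go(.528,-.159,.1,-3.3)
E
```

```text
t 18.82 p [ 0.5035 -0.1282  0.2011] yaw 5.08 z [-2.5e-03  7.0e-04 -1.0e+00] F [0.4 0.1 0.5] w 0.0596 q [-0.42  0.12  1.71 -0.    1.32  1.07]
shift [0.022  0.0329 0.101 ] turn [-0.05  0.14  8.38]
```

```bash

python3 -m handwheel '[[70,0.007,0.011,0.03,0,0,4],[70,0.014,0.022,0.065,0,0,8],[70,0.022,0.033,0.1,0,0,8.4],[70,0.022,0.033,0.1,0,0,8.4],[70,0.022,0.033,0.1,0,0,8.4]]' | grep -E "time|pos|for|wid"
python3 -m handwheel '[[70,0,0,0,0,0,0],[70,0,0,0,0,0,0]]' | grep -E "time|pos|for|wid"
python3 - <<'E'
from h import *
st(); go(.528,-.159,.038,-3.3)
p,d=viewer.read_camera("wrist"); cv2.imwrite("pics/w20.png",p[:,:,::-1])
E
```

```text
time_s: 19.23
position: [0.5262, -0.1583, 0.0984]
ft_force: [-0.2, 0.3, -0.0]
grip_width: 0.06
time_s: 19.4
position: [0.5298, -0.1601, 0.1043]
ft_force: [0.1, 1.1, 0.9]
grip_width: 0.0594
t 19.4 p [ 0.5298 -0.1601  0.1043] yaw -3.31 z [ 0.0026 -0.002  -1.    ] F [0.1 1.1 0.9] w 0.0594 q [-0.45  0.3   1.71 -0.    1.13  1.18]
shift [-0.0021 -0.0012  0.0663] turn [ 0.11 -0.16 -0.01]
```

View pics/w20.png

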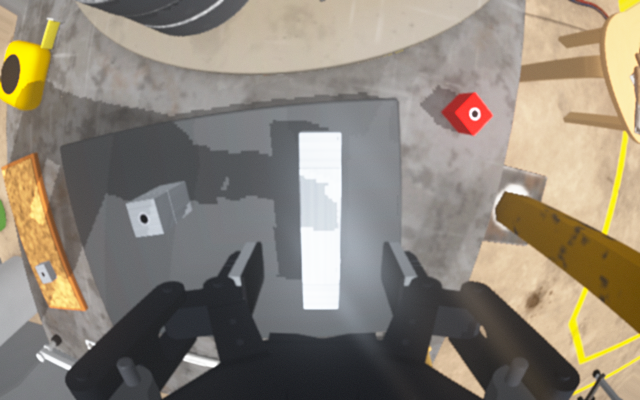

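The bar runs straight up the image between the fingers (columns 300–342), well centred. Descending and closing.

```bash

python3 -m handwheel '[[70,-0.0003,-0.0003,0.025,0,0,0],[70,-0.0003,-0.0003,0.045,0,0,0],[70,-0.0003,-0.0003,0.06,0,0,0],[70,-0.0003,-0.0003,0.063,0,0,0],[70,-0.0003,-0.0003,0.063,0,0,0]]' | grep -E "time|pos|for|wid"
python3 -m handwheel '[[55,0,0,0,0,0,0],[45,0,0,0,0,0,0],[38,0,0,0,0,0,0],[34,0,0,0,0,0,0],[30,0,0,0,0,0,0]]' 20| grep -E "time|pos|for|wid"
python3 -m handwheel '[[28,0,0,0,0,0,0],[25,0,0,0,0,0,0],[20,0,0,0,0,0,0],[20,0,0,0,0,0,0]]' 80| grep -E "time|pos|for|wid"
python3 - <<'E'
from h import *
st()
p,d=viewer.read_camera("wrist"); cv2.imwrite("pics/w21.png",p[:,:,::-1])
E
```

```text
time_s: 19.87
position: [0.5278, -0.1597, 0.0393]
ft_force: [-0.1, -0.0, 0.6]
grip_width: 0.0599
time_s: 20.28
position: [0.5284, -0.1598, 0.0394]
ft_force: [1.4, 1.7, 0.0]
grip_width: 0.0257
time_s: 20.62
position: [0.5283, -0.16, 0.0395]
ft_force: [-0.8, 2.1, 5.2]
grip_width: 0.0239
t 20.62 p [ 0.5283 -0.16    0.0395] yaw -3.39 z [-6.e-04 -3.e-04 -1.e+00] F [-0.8  2.1  5.2] w 0.0239 q [-0.45  0.39  1.74 -0.    1.    1.18]
```

View pics/w21.png

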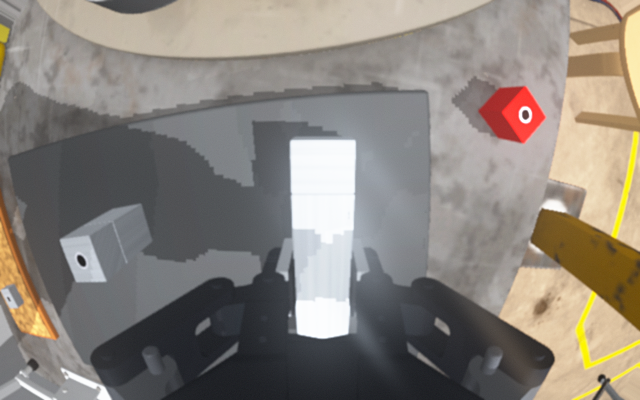

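The bar is gripped at its middle. Adding a pitched-pose helper, then lifting clear.

```bash
cat >> h.py <<'E'
def gop(x,y,z,yaw,pitch):
    s=status.state(); R=np.array(s["tool_rot"]); p=np.array(s["position"])
    a=np.radians(yaw);b=np.radians(pitch);ca,sa,cb,sb=np.cos(a),np.sin(a),np.cos(b),np.sin(b)
    X=np.array([cb*ca,cb*sa,sb]);Z=np.array([sb*ca,sb*sa,-cb]);G=np.column_stack([X,np.cross(Z,X),Z])
    print("shift",(R.T@(np.array([x,y,z])-p)).round(4),"turn",np.degrees(cv2.Rodrigues(R.T@G)[0].ravel()).round(2),"pitch now",np.degrees(np.arcsin(R[2,0])).round(2))
E
python3 -m handwheel '[[20,0,0,-0.01,0,0,0],[20,0,0,-0.03,0,0,0],[20,0,0,-0.06,0,0,0],[20,0,0,-0.09,0,0,0],[20,0,0,-0.12,0,0,0]]' | grep -E "time|pos|for|wid"
python3 -m handwheel '[[20,0,0,-0.03,0,0,0],[20,0,0,-0.03,0,0,0],[20,0,0,-0.03,0,0,0]]' | grep -E "time|pos|for|wid"
python3 - <<'E'
from h import *
st(); gop(.503,-.049,.19,4.4,30)
E
```

```text
time_s: 21.08
position: [0.5265, -0.1595, 0.1587]
ft_force: [1.2, -0.8, -4.5]
grip_width: 0.0239
time_s: 21.33
position: [0.5288, -0.1606, 0.1902]
ft_force: [-0.8, -0.2, -4.3]
grip_width: 0.0236
t 21.33 p [ 0.5288 -0.1606  0.1902] yaw -3.39 z [ 0.0017 -0.0022 -1.    ] F [-0.8 -0.2 -4.3] w 0.0236 q [-0.45  0.2   1.64 -0.    1.3   1.18]
shift [-0.0324 -0.1099 -0.    ] turn [ 2.16 29.86 -7.57] pitch now 0.11
```

```bash

python3 -m handwheel '[[20,-0.003,-0.012,0,0.2,3,-0.8],[20,-0.01,-0.034,0,0.6,8,-2],[20,-0.017,-0.06,0,1,13,-3.3],[20,-0.025,-0.085,0,1.4,18,-4.5],[20,-0.03,-0.1,0,1.7,23,-5.8]]' | grep -E "time|pos|for|wid"
python3 - <<'E'
from h import *
st(); gop(.503,-.049,.19,4.4,30)
E
```

```text
time_s: 21.75
position: [0.5003, -0.0553, 0.1844]
ft_force: [0.3, 0.2, -3.9]
grip_width: 0.0237
t 21.75 p [ 0.5003 -0.0553  0.1844] yaw 2.42 z [ 0.3854  0.0297 -0.9223] F [ 0.3  0.2 -3.9] w 0.0237 q [-0.4  -0.14  2.06  0.23  0.88  1.01]
shift [ 0.0049 -0.0062 -0.0039] turn [ 0.11  7.26 -1.82] pitch now 22.73
```

```bash

python3 -m handwheel '[[20,0.002,-0.003,-0.002,0,3,-1],[20,0.004,-0.006,-0.004,0.1,6,-1.8],[20,0.005,-0.006,-0.004,0.1,7.3,-1.8],[20,0.005,-0.006,-0.004,0.1,7.3,-1.8],[20,0.005,-0.006,-0.004,0.1,7.3,-1.8]]' | grep -E "time|pos|for|wid"
python3 -m handwheel '[[20,0,0,0,0,0,0],[20,0,0,0,0,0,0],[20,0,0,0,0,0,0]]' | grep -E "time|pos|for|wid"
python3 - <<'E'
from h import *
st(); gop(.503,-.049,.19,4.4,30)
c=viewer.get_calibration("wrist")
p,d=viewer.read_camera("wrist"); np.savez("w22.npz",p=p,d=d,K=c["mtx"],T=c["cam_to_world"]); cv2.imwrite("pics/w22.png",p[:,:,::-1])
p,d=viewer.read_camera("scene"); cv2.imwrite("pics/s22.png",cv2.resize(p[90:260,240:440,::-1],None,fx=3.5,fy=3.5))
E
```

```text
time_s: 22.17
position: [0.5044, -0.0515, 0.1911]
ft_force: [0.2, 1.0, -3.3]
grip_width: 0.0235
time_s: 22.42
position: [0.5069, -0.0524, 0.194]
ft_force: [-0.3, -0.6, -3.9]
grip_width: 0.0242
t 22.42 p [ 0.5069 -0.0524  0.194 ] yaw 4.37 z [ 0.5019  0.0342 -0.8643] F [-0.3 -0.6 -3.9] w 0.0242 q [-0.43 -0.21  2.13  0.35  0.77  0.88]
shift [-0.0051 -0.0037  0.0016] turn [ 0.25 -0.2  -0.03] pitch now 30.2
```

View pics/w22.png

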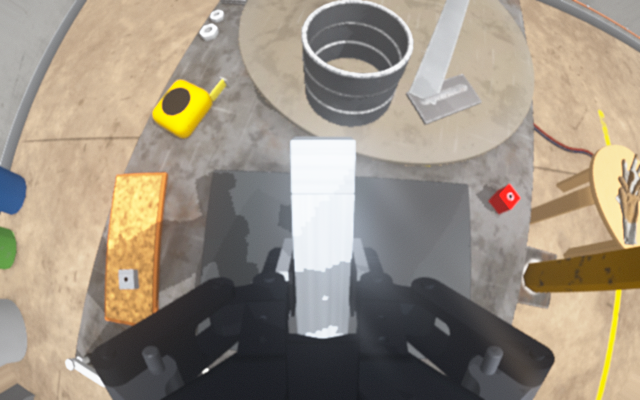

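View pics/s22.png

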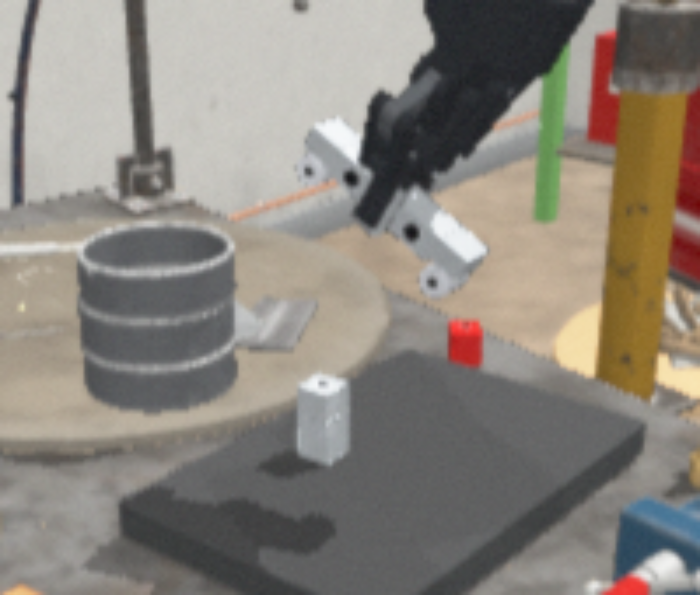

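The bar slopes the right way. I'll check where it sits in the hand, using its far top edge (row ~139) and sides in the tool frame.

```bash
python3 - <<'E'
from h import *
w=np.load("w22.npz"); img=w["p"]; g=cv2.cvtColor(img,cv2.COLOR_RGB2GRAY)
s=status.state(); R=np.array(s["tool_rot"]);t=np.array(s["position"])
c={"mtx":w["K"],"cam_to_world":w["T"]}
def tool(u,v,zt):
    o,d=ray(c,u,v,True); o=R.T@(o-t); d=R.T@d; return o+d*(zt-o[2])/d[2]
for col in (305,322,340):
    pr=g[125:155,col].astype(int); i=np.argmax(np.diff(pr)); 
    lo,hi=pr[i-3],pr[i+5]; h=(lo+hi)/2; k=np.where(pr>h)[0][0]; v=125+k-(pr[k]-h)/(pr[k]-pr[k-1])
    print(col,v,tool(col,v,-.0265).round(4))
for row in (150,190,220):
    pr=g[row,275:375].astype(int); h=(pr.max()+120)/2; k=np.where(pr>h)[0]; print(row,275+k[0],275+k[-1],tool(275+k[0]-.5,row,-.0265).round(4),tool(275+k[-1]+.5,row,-.0265).round(4))
# bottom end?
print(g[325:345,322])
E
```

```text
305 138.96153846153845 [ 0.0607 -0.0063 -0.0265]
322 139.36764705882354 [ 0.0605  0.0001 -0.0265]
340 139.43333333333334 [ 0.0605  0.0068 -0.0265]
150 290 374 [ 0.0565 -0.0122 -0.0265] [ 0.0566  0.02   -0.0265]
190 291 354 [ 0.0409 -0.0122 -0.0265] [ 0.0409  0.0127 -0.0265]
220 292 353 [ 0.0285 -0.0121 -0.0265] [ 0.0285  0.0127 -0.0265]
[183 180 187 201 221 233 238 242 242 242 243 244 228 147  63  44  44  42
  45  46]
```

```bash
python3 - <<'E'
from h import *
st(); gop(.5034,-.049,.08,4.4,30)
E
```

```text
t 22.52 p [ 0.5069 -0.0523  0.1942] yaw 4.38 z [ 0.5023  0.0342 -0.864 ] F [-0.1 -0.4 -4.4] w 0.0234 q [-0.43 -0.21  2.13  0.35  0.77  0.88]
shift [-0.0603 -0.004   0.097 ] turn [ 0.26 -0.23 -0.02] pitch now 30.23
```

```bash

python3 -m handwheel '[[20,-0.012,-0.004,0.02,0.2,-0.2,0],[20,-0.026,-0.004,0.043,0.2,-0.2,0],[20,-0.042,-0.004,0.068,0.2,-0.2,0],[20,-0.056,-0.004,0.09,0.2,-0.2,0],[20,-0.06,-0.004,0.097,0.2,-0.2,0]]' | grep -E "time|pos|for|wid"
python3 -m handwheel '[[20,0,0,0,0,0,0],[20,0,0,0,0,0,0],[20,0,0,0,0,0,0]]' | grep -E "time|pos|for|wid"
python3 - <<'E'
from h import *
st(); gop(.5034,-.049,.068,4.4,30)
p,d=viewer.read_camera("wrist");cv2.imwrite("pics/w23.png",p[:,:,::-1])
p,d=viewer.read_camera("scene"); cv2.imwrite("pics/s23.png",cv2.resize(p[150:250,290:390,::-1],None,fx=6,fy=6,interpolation=cv2.INTER_CUBIC))
E
```

```text
time_s: 22.93
position: [0.5002, -0.0474, 0.0757]
ft_force: [-1.0, 1.7, -4.1]
grip_width: 0.0241
time_s: 23.18
position: [0.5055, -0.0498, 0.0825]
ft_force: [0.8, -0.5, -3.0]
grip_width: 0.0239
t 23.18 p [ 0.5055 -0.0498  0.0825] yaw 4.43 z [ 0.5029  0.0357 -0.8636] F [ 0.8 -0.5 -3. ] w 0.0239 q [-0.42  0.01  2.22  0.53  0.49  0.65]
shift [-0.0091 -0.001   0.0114] turn [ 0.17 -0.27  0.02] pitch now 30.27
```

View pics/s23.png

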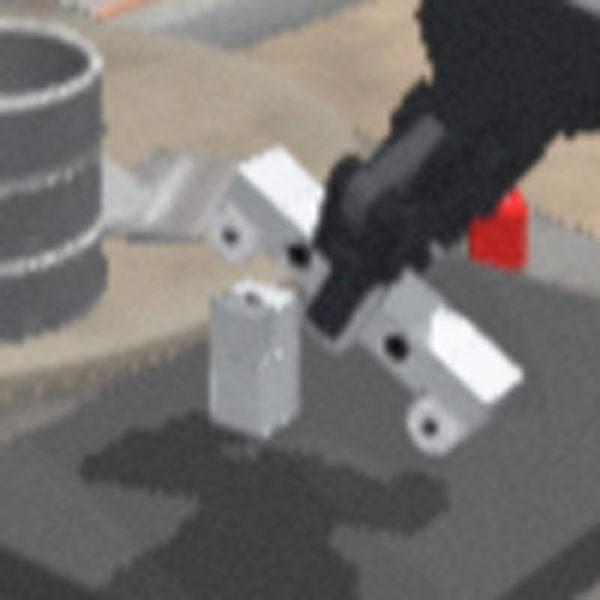

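View pics/w23.png

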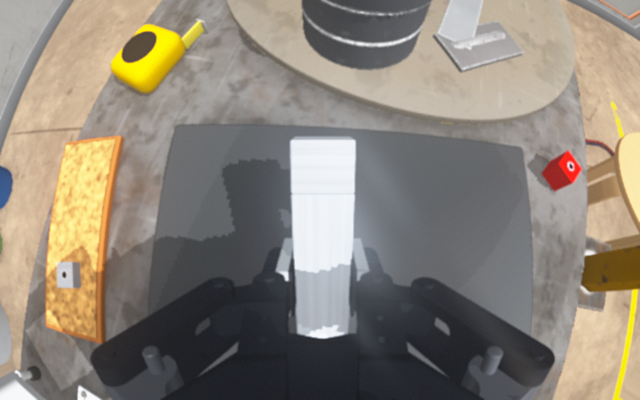

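Cross-checking the roller against the stack with scene-camera rays.

```bash
python3 - <<'E'
from h import *
c=viewer.get_calibration("scene")
for n,u,v in (("hole",254,300),("L",212,300),("front corner",262,322),("R",300,290)):
    print(n,onz(c,290+u/6-.4,150+v/6-.4,.08).round(4))
s=status.state();R=np.array(s["tool_rot"]);t=np.array(s["position"])
for n,x,u,v in (("rear",.05,231,237),("front",-.05,430,428)):
    P=t+R@np.array([x-.0005,-.0125,0]); 
    print(n,"pred",P.round(4),"seen",onz(c,290+u/6-.4,150+v/6-.4,P[2]).round(4))
E
```

```text
hole [ 0.5458 -0.0444  0.08  ]
L [ 0.5576 -0.0344  0.08  ]
front corner [ 0.5314 -0.0321  0.08  ]
R [ 0.5384 -0.0619  0.08  ]
rear pred [ 0.5472 -0.034   0.1076] seen [ 0.5486 -0.0351  0.1076]
front pred [ 0.4611 -0.0407  0.0572] seen [ 0.4622 -0.0411  0.0572]
```

```bash

python3 -m handwheel '[[20,0,0,0,0,0,0],[20,0,0,0,0,0,0]]' | grep -E "time|pos|for|wid"
python3 - <<'E'
from h import *
st(); gop(.5027,-.0485,.069,4.4,30)
E
```

```text
time_s: 23.45
position: [0.5044, -0.0493, 0.0815]
ft_force: [0.1, 0.4, -3.8]
grip_width: 0.0236
t 23.45 p [ 0.5044 -0.0493  0.0815] yaw 4.41 z [ 0.5014  0.0365 -0.8644] F [ 0.1  0.4 -3.8] w 0.0236 q [-0.42  0.01  2.22  0.53  0.49  0.65]
shift [-0.0077 -0.0009  0.01  ] turn [ 0.12 -0.18  0.01] pitch now 30.18
```

```bash

python3 -m handwheel '[[20,-0.002,-0.0009,0.0025,0.1,-0.1,0],[20,-0.004,-0.0009,0.005,0.1,-0.1,0],[20,-0.006,-0.0009,0.0075,0.1,-0.1,0],[20,-0.0075,-0.0009,0.01,0.1,-0.1,0],[20,-0.0075,-0.0009,0.01,0.1,-0.1,0]]' | grep -E "time|pos|for|wid"
python3 -m handwheel '[[20,0,0,0,0,0,0],[20,0,0,0,0,0,0],[20,0,0,0,0,0,0]]' | grep -E "time|pos|for|wid"
python3 - <<'E'
from h import *
st(); gop(.5027,-.0485,.065,4.4,30)
E
```

```text
time_s: 23.87
position: [0.5011, -0.0477, 0.0666]
ft_force: [0.1, 0.1, -3.8]
grip_width: 0.0237
time_s: 24.12
position: [0.5021, -0.0482, 0.0679]
ft_force: [0.2, -0.3, -3.5]
grip_width: 0.0235
t 24.12 p [ 0.5021 -0.0482  0.0679] yaw 4.37 z [ 0.498   0.0388 -0.8663] F [ 0.2 -0.3 -3.5] w 0.0235 q [-0.42  0.04  2.23  0.57  0.46  0.61]
shift [-0.0009  0.0003  0.0028] turn [-0.03  0.03 -0.02] pitch now 29.97
```

```bash

python3 -m handwheel '[[20,-0.0003,0,0.0009,0,0,0],[20,-0.0006,0,0.0015,0,0,0],[20,-0.0006,0,0.0015,0,0,0]]' | grep -E "time|pos|for|wid"
python3 -m handwheel '[[20,-0.0005,0,0.0009,0,0,0],[20,-0.0005,0,0.0009,0,0,0],[20,-0.0005,0,0.0009,0,0,0]]' | grep -E "time|pos|for|wid"
python3 - <<'E'
from h import *
st()
p,d=viewer.read_camera("scene"); cv2.imwrite("pics/s24.png",cv2.resize(p[150:250,290:390,::-1],None,fx=6,fy=6,interpolation=cv2.INTER_CUBIC))
E
```

```text
time_s: 24.37
position: [0.5021, -0.0481, 0.0661]
ft_force: [-1.3, -0.7, -3.3]
grip_width: 0.0234
time_s: 24.62
position: [0.5021, -0.0481, 0.0651]
ft_force: [0.4, -0.4, -4.1]
grip_width: 0.0231
t 24.62 p [ 0.5021 -0.0481  0.0651] yaw 4.37 z [ 0.4976  0.039  -0.8665] F [ 0.4 -0.4 -4.1] w 0.0231 q [-0.42  0.05  2.23  0.58  0.45  0.6 ]
```

View pics/s24.png

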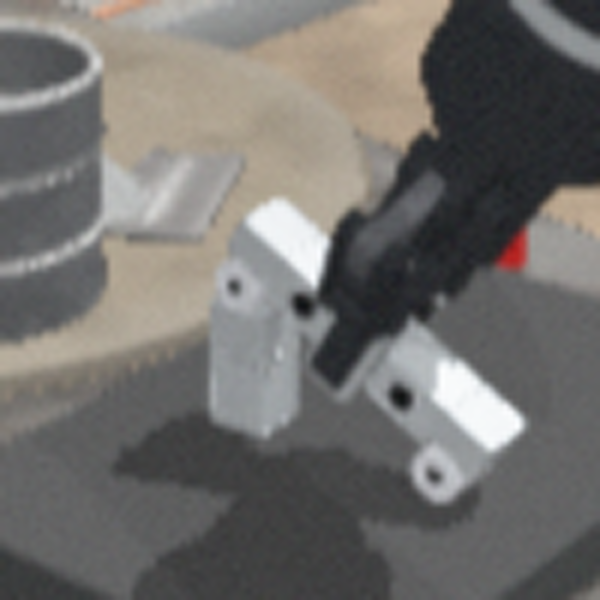

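The rear roller (crop (235,287)) sits over the middle of the stack's +y face (columns 210–262). Lowering on until contact.

```bash

python3 -m handwheel '[[20,-0.0003,0,0.0005,0,0,0],[20,-0.0003,0,0.0005,0,0,0],[20,-0.0003,0,0.0005,0,0,0]]' | grep -E "time|pos|for|wid"
python3 -m handwheel '[[20,-0.0003,0,0.0005,0,0,0],[20,-0.0003,0,0.0005,0,0,0],[20,-0.0003,0,0.0005,0,0,0]]' | grep -E "time|pos|for|wid"

```

```text
time_s: 24.92
position: [0.5026, -0.0483, 0.0649]
ft_force: [-0.1, 1.2, -1.7]
grip_width: 0.0238
time_s: 25.17
position: [0.503, -0.0484, 0.0649]
ft_force: [-1.3, 0.7, 4.4]
grip_width: 0.024
```

Both rollers have seated at z 0.0649. I'll take off the excess load and open.

```bash

python3 -m handwheel '[[20,0.0002,0,-0.0003,0,0,0],[20,0.0002,0,-0.0003,0,0,0],[20,0.0002,0,-0.0003,0,0,0]]' 20 | grep -E "time|pos|for|wid"
python3 - <<'E'
from h import *
print(np.round(status.state()["wrist_torque"],2))
p,d=viewer.read_camera("scene"); cv2.imwrite("pics/s25.png",cv2.resize(p[150:250,290:390,::-1],None,fx=6,fy=6,interpolation=cv2.INTER_CUBIC))
E
```

```text
time_s: 25.42
position: [0.5029, -0.0484, 0.0649]
ft_force: [0.6, 0.2, 2.7]
grip_width: 0.0239
[0.11 0.03 0.04]
```

View pics/s25.png

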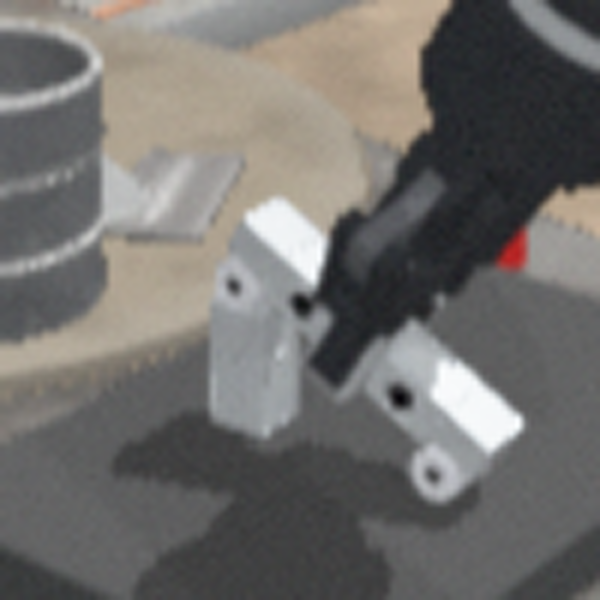

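```bash

python3 -m handwheel '[[32,0,0,0,0,0,0],[40,0,0,0,0,0,0],[50,0,0,0,0,0,0],[60,0,0,0,0,0,0],[60,0,0,0,0,0,0]]' | grep -E "time|pos|for|wid"
python3 - <<'E'
from h import *
st()
p,d=viewer.read_camera("wrist"); cv2.imwrite("pics/w26.png",p[:,:,::-1])
p,d=viewer.read_camera("scene"); cv2.imwrite("pics/s26.png",cv2.resize(p[150:250,290:390,::-1],None,fx=6,fy=6,interpolation=cv2.INTER_CUBIC))
E
```

```text
time_s: 25.88
position: [0.502, -0.048, 0.0641]
ft_force: [-1.0, -0.2, 0.0]
grip_width: 0.0513
t 25.88 p [ 0.502  -0.048   0.0641] yaw 4.37 z [ 0.4974  0.0391 -0.8667] F [-1.  -0.2  0. ] w 0.0513 q [-0.42  0.05  2.23  0.58  0.45  0.6 ]
```

View pics/s26.png

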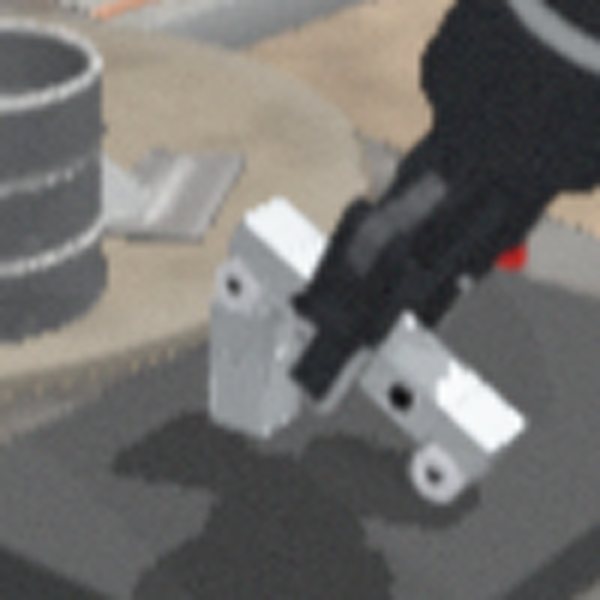

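View pics/w26.png

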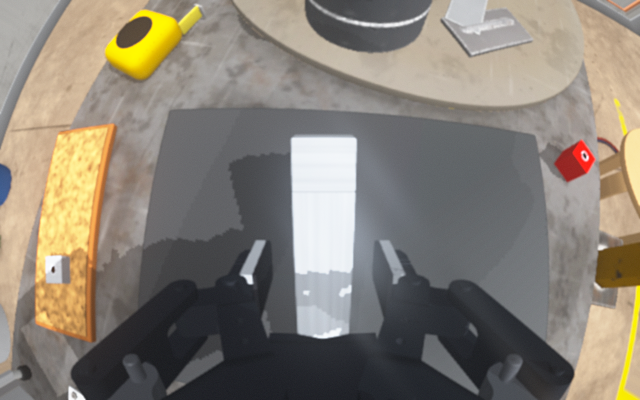

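The bar stays put with the jaws open. I'll back straight out along the tool axis and check.

```bash

python3 -m handwheel '[[60,0,0,-0.01,0,0,0],[60,0,0,-0.03,0,0,0],[60,0,0,-0.06,0,0,0],[60,0,0,-0.09,0,0,0],[60,0,0,-0.12,0,0,0]]' | grep -E "time|pos|for|wid"
python3 -m handwheel '[[60,0.01,0,-0.015,0,-5,0],[60,0.02,0,-0.03,0,-10,0],[60,0.02,0,-0.03,0,-15,0],[60,0.02,0,-0.03,0,-20,0],[60,0.02,0,-0.03,0,-25,0]]' | grep -E "time|pos|for|wid"
python3 -m handwheel '[[60,0,0,0,0,0,0],[60,0,0,0,0,0,0],[60,0,0,0,0,0,0]]' | grep -E "time|pos|for|wid"
python3 - <<'E'
from h import *
st()
c=viewer.get_calibration("wrist");p,d=viewer.read_camera("wrist"); np.savez("w27.npz",p=p,d=d,K=c["mtx"],T=c["cam_to_world"]);cv2.imwrite("pics/w27.png",p[:,:,::-1])
p,d=viewer.read_camera("scene"); cv2.imwrite("pics/s27.png",cv2.resize(p[150:250,290:410,::-1],None,fx=6,fy=6,interpolation=cv2.INTER_CUBIC))
p,d=viewer.read_camera("top");cv2.imwrite("pics/t27.png",p[:,:,::-1])
E
```

```text
time_s: 26.4
position: [0.4412, -0.0525, 0.1687]
ft_force: [1.3, -0.3, 0.3]
grip_width: 0.0512
time_s: 26.82
position: [0.4454, -0.0529, 0.2058]
ft_force: [-0.6, 0.2, -0.3]
grip_width: 0.0512
time_s: 27.07
position: [0.4439, -0.0523, 0.2034]
ft_force: [-0.2, 0.3, 0.2]
grip_width: 0.0511
t 27.07 p [ 0.4439 -0.0523  0.2034] yaw 4.4 z [ 0.0855  0.0083 -0.9963] F [-0.2  0.3  0.2] w 0.0511 q [-0.34 -0.11  1.93  0.04  1.24  1.15]
```

View pics/s27.png

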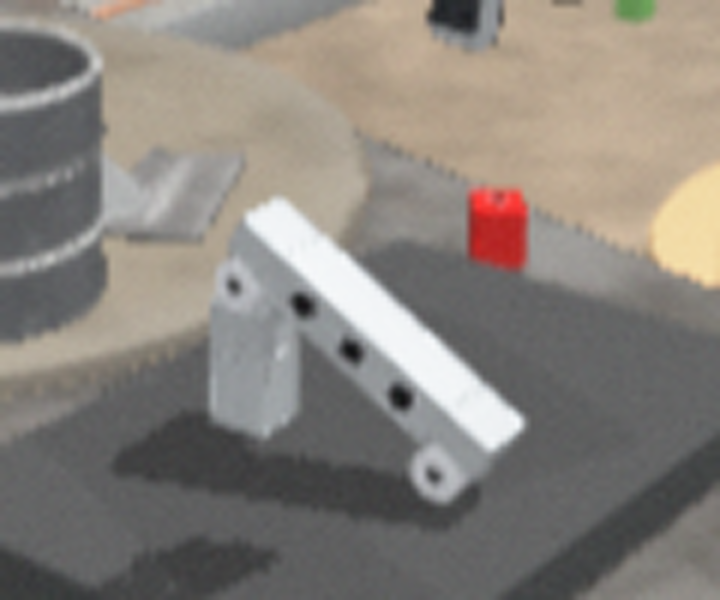

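View pics/w27.png

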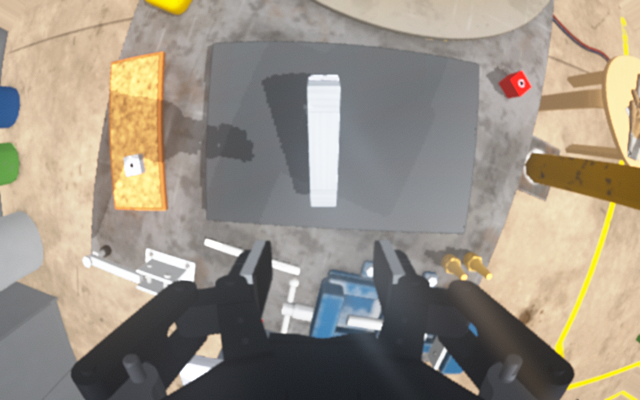

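View pics/t27.png

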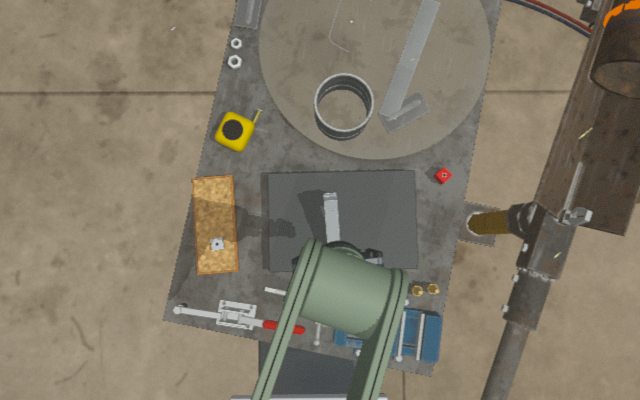

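The bar slopes cleanly from the stack to the plate, the stack is unchanged, and block12 and the tape haven't moved. One numeric check, then I'll hand in.

```bash
python3 - <<'E'
from h import *
c=viewer.get_calibration("scene")
a=onz(c,290+234/6-.4,150+286/6-.4,.09);b=onz(c,290+433/6-.4,150+475/6-.4,.04)
print(a,b,np.linalg.norm((a-b)[:2]),np.degrees(np.arctan2(*(a-b)[1::-1])))
print("centre of rear roller",a+np.array([.00096,-.01246,0]))
from bench import ticket
st(); print(ticket.hand_in())
E
```

```text
[ 0.54518544 -0.03265566  0.09      ] [ 0.45929075 -0.03970927  0.04      ] 0.08618382485285528 4.694556615804808
centre of rear roller [ 0.54614544 -0.04511566  0.09      ]
t 27.22 p [ 0.4437 -0.0525  0.2038] yaw 4.36 z [ 0.0859  0.0077 -0.9963] F [-0.6  0.1  0.4] w 0.0514 q [-0.34 -0.11  1.93  0.04  1.24  1.15]
the job is handed in; nothing more can be done
None
```

The 30° master is set up and handed in at 27.2 s of the 72 s allowed; no verdict was reported.

**Wringing:** I laid the 20 mm block on the 30 mm one about half overlapped, under a contact force of about 6 N, and slid it across until it was on. It overshot by about 0.85 mm, with a further lip of about 0.4 mm to one side. I trued both with light 20 N pinches across the joint, faces kept together. This shifted the lower block by about 1–2 mm, but it stayed standing. Afterwards the stack looked square and flush in the wrist and scene views.

**Sine bar:** I lifted the bar clear, turned it to 30° in the air and lowered it until both rollers bore, then let go and backed out.

**Last checks:**
- **Spacing:** the rollers measure 86.2 mm apart horizontally, against 86.6 mm for 30°.
- **Position:** the upper roller is within about 1 mm of the stack centre, and the bar's yaw of 4.7° matches the stack's 4.4°.
- **Surroundings:** in the last pictures the 12 mm block, tape measure and red decoy are where they were. The gripper is clear, with no contact force.

**Disagreement:** before lowering, the scene and wrist cameras differed by about 1–2 mm on where the roller stood over the stack. I aimed between them, and the scene view afterwards showed it centred.

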